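# Find the high spot of a rough-sawn ply blank with a dial indicator

## Task

Slide the dial indicator in by its post, gently, until its plunger bears on the rim of the round plywood blank with a light preload (about 6 mm of plunger travel, roughly 3.5 N), and leave it there. Then, with the plunger kept on the rim, wind the blank through one whole turn by its crank to find the highest of its high spots, and leave the blank standing with that spot under the plunger, let go of. Never bottom the plunger hard, and do not shift the things lying around.

Things in the scene. Friction and masses are not known exactly. Their poses are not given: they have to be found in the camera images.
- jig: Truing jig, fixed to the desk: 150 x 150 x 20 mm aluminium base, grey spindle housing, steel faceplate and, clamped on it, a round ply blank with dark veneered top (underside 58 mm, top 76.5 mm above the desk). Origin: centre of the underside, on the spindle axis; z up; the gauge stand lies on its +y side.
- spindle_axis (a point): Point on the vertical spindle axis, 67 mm above the desk, level with the plunger. The blank's rim is 61 mm from it, but out of round: one main high spot 6 mm proud, fading out over about 35 degrees either side, and a lower one under 3 mm. Where they lie differs at each start; the main one starts at least 50 degrees from the plunger.
- faceplate (a joint): Angle of crank, faceplate and blank (rad), unlimited, positive anticlockwise from above; at 0 the crank handle lies on the jig's -x side of the axis, 45 mm out. Starts within 0.8 of 0. Friction 0.15 N m holds it where it is left.
- crank_grip (a point): The crank's upright black grip: a freely spinning cylinder 21 mm in diameter, from 90 to 160 mm above the desk, 45 mm from the spindle axis. The point is on its axis 138 mm above the desk, a good height to hold. It circles the spindle axis; as the grip spins, the hand need not turn.
- gauge_stand: The fixed rail that carries the dial indicator, 80 x 170 mm, 30 mm high, on the jig's +y side with its axes parallel to the jig's. Origin on its underside, below the middle of the dial when the carriage is fully back.
- carriage (a joint): Position of the sliding carriage with the dial (m), 0 fully back to 0.07; it grows as the carriage moves along the stand's -y, towards the blank. Friction of about 10 N holds it where it is left, against the plunger's spring too.
- post_grip (a point): The carriage's upright black post for moving it: cylinder 21 mm in diameter, from 46 to 124 mm above the desk, 63 mm behind the middle of the dial. The point is on its axis 105 mm above the desk, a good height to hold. The dial (68 mm across, its white face up) is 83 mm high, its needle up to 85 mm.
- needle (a joint): The dial's needle (rad): 0 with the plunger free, growing clockwise from above as the plunger is pushed in; one turn (6.283) is 16 mm of plunger travel, so 6 mm reads 2.36. It goes up to 5.89 (15 mm), where the plunger bottoms.
- plunger: The indicator's level steel plunger, sticking out of the dial along the stand's -y towards the spindle axis, with a ball end. Sprung: 0.5 N to start it, then 0.5 N for each mm; 15 mm of travel. Only the ball touches the blank's rim. Origin: at the gauge stand's origin when the carriage is back and the plunger free.
- plunger_tip (a point): Centre of the plunger's 10 mm ball, 67 mm above the desk; 85 mm ahead of the middle of the dial when free. Fully back and free, the ball's centre is 97 to 113 mm from the spindle axis.
- mouse: Bystander: white computer mouse, about 86 x 62 x 34 mm. Origin near its rear end, on the underside.
- screwdriver: Bystander: screwdriver lying on the desk; origin under it.
- tape_roll: Bystander: clear roll of tape lying flat, 84 mm across, 19 mm high; origin under its centre.
- offcut: Bystander: plywood offcut, 100 x 35 x 18 mm; origin under its centre.
Not all that is in view belongs to the job. Several things look just like the gauge_stand: the one meant starts nearest to the robot's base.

How it is judged:
By the outcome, as a careful person would: the job done as asked, in the order asked, and still so for the second after the job is handed in, with the robot touching nothing.
It also fails if it takes over 72 s, if anything falls off the work surface, if the arm or the gripper's body presses on something with over 40 N, if the wrist force passes 120 N, or if a joint passes its speed limit or range.

## Robot

A 6-joint arm with a two-finger parallel gripper is mounted at the origin on the work surface. World frame = base frame: x ahead of the robot, y to its left, z up, the work surface at z = 0. Lengths are in mm, angles in rad, forces in N, time in s.
With the tool pointing down it reaches from about 275 to 825 mm from the base axis. Payload 5.2 kg.
Tool frame: the origin (TCP) lies at the very end of the fingers, on their centre line; the grasp point (between the pads) lies 19 mm behind it; z points along the fingers, x is the direction in which the jaws open and shut, and the axes are right-handed (so a half turn about z gives the same grasp; the last joint's range is limited). The gripper opens to 93 mm and grips with 3 to 60 N. Pads are 15 mm wide; open, the fingers measure 128 mm over their backs; the gripper's body (75 mm by 188 mm) begins 65 mm behind the grasp point.
Start: joints at [-1.477, 0.259, 1.535, -0, 1.348, -0.203], TCP at [160.875, -525.951, 191.753] pointing down, gripper open.
Joint ranges: [-3.14, 3.14], [-0.91, 2.08], [0.19, 2.58], [-1.22, 4.36], [0.22, 2.71], [-3.12, 3.12]. Speed limits (rad/s): [2.57, 2.57, 3.14, 3.14, 3.14, 3.14].

## Interface

Orientations are given as a rotation vector (axis times angle).
In Python, from bench import robot, get_image, spot_in, tip_of gives the robot as it stands.
- The arm moves only by the tool step_arm, never from a script. Its argument "deltas" is a list of rows, each an object of numbers: "x", "y", "z": the shift along the world's x, y, z in cm; "turn": the turn about the world's z in degrees. A call has 1 to 12 rows; each row is the pose to reach, as a shift and turn from the pose measured when the call began; what a row does not reach only later rows make up. A row lasts 1/10 s, in which the tool goes at most 50 mm and 8.59 degrees, less where a joint would pass 70% of its speed; a pose out of reach is approached as far as the arm can. A call with a gripper value outside its range is refused whole. "fingers" is the gripper's target within -1 to 1 (shut at 1, half-way at 0, fully open at -1), set as the call begins (left out, the last holds). The fingers move at their own pace and stop on an object; "grip_force" is the grip in N (left out, the last holds). Time passes only in rows, so rows that repeat a pose let the fingers close. It gives the time, the measured TCP pose, the force and the opening at its end, in the units of the state.
- robot.observe(): the state, without advancing time (a new reading comes with each control period).
- get_image(name): name is "side" or "top"; returns a dict with "pixels" (384x512x3 uint8, blue, green, red), "mtx" (3x3 intrinsics, pixels), "T" (4x4, takes a point from camera to world coordinates). Camera axes: x right, y up, looking along -z (the intrinsics and any distortion apply to the point x, -y, -z); pixel columns grow to the right and rows downward; lengths in mm; the calibration is good to about 2 mm. A picture is of the moment at which its call begins. There is no depth.
- robot.hand_in(): hands the job in, once; it reports no verdict.
Trained networks look in a picture, given as the dict that the camera call returned (one of the last four; its "shot" number tells which), for a name from the list of things; names that differ only in an ending like _2 or _b are one class to them, and where a whole thing is asked for, a point or a joint stands for the part that bears it (a point fixed in the world has none). Each returns a list of dicts, best first, with "p" (0 to 1); they miss things now and then, are a little off and sometimes report something else, mostly with a low value. They report only what shows in the picture. A call takes as long as a camera call. They do not tell look-alikes from the thing itself.
- spot_in(query, picture): "bbox" ([left, top, right, bottom] in pixels, round what is visible of it).
- tip_of(query, picture): "position" ([row, column] in pixels: a listed point, or the origin of a listed thing).
The state is a dict: "clock": time; "q": joint angles; "qvel": joint speeds; "joint_torque": joint torques, N m; "tcp_pos": TCP position; "tcp_rot": TCP orientation; "ft_force": force on the tool from outside, world axes, zero at the start; "moment": the same for the moment, N m; "width": finger opening in mm.
Only numpy, scipy, OpenCV 4.12 (cv2) and the standard library are available. Lean on these libraries where they do the work, as an engineer would, in place of code of your own. Each camera call takes 0.05 s, during which the arm holds its last target.

## Working session

There is one attempt and no reset: what is moved stays moved. The work goes in short steps, Python scripts to look and compute and a tool call to move; the robot and the scene stay as the last step left them, time stands still between calls to the robot, and variables do not carry over. Pictures are saved under pics/ and viewed, and the job is handed in when it is done.

Besides the shell and the picture viewer there is one more tool, called after "Call:" as name(argument=value, ...), one argument or row to a line, values as JSON. step_arm: Moves the arm, as the interface text tells. Its arguments: {"type":"object","properties":{"deltas":{"type":"array"},"fingers":{"type":"number"},"grip_force":{"type":"number"}},"required":["deltas"]}

```bash
mkdir -p pics; ls
cat > h.py <<'E'
import numpy as np, cv2
from bench import robot, get_image, spot_in, tip_of
def ray(im,px):  # px=(col,row)
    K=np.array(im["mtx"]);T=np.array(im["T"])
    d=np.linalg.inv(K)@np.array([px[0],px[1],1.]); d=np.array([d[0],-d[1],-d[2]])
    return T[:3,3],T[:3,:3]@d
def at_z(im,px,z):
    o,d=ray(im,px); return o+d*(z-o[2])/d[2]
def proj(im,P):
    T=np.array(im["T"]);p=T[:3,:3].T@(np.array(P,float)-T[:3,3]); p=np.array([p[0],-p[1],-p[2]])
    q=np.array(im["mtx"])@p; return q[:2]/q[2]
E
python3 - <<'E'
from h import *
s=robot.observe(); print(s)
for n in("top","side"):
    im=get_image(n); print(im.keys(),im["mtx"],im["T"])
    cv2.imwrite(f"pics/{n}0.png",im["pixels"])
    for q in ["jig","gauge_stand","mouse","screwdriver","tape_roll","offcut"]:
        print(n,q,[(round(d["p"],2),[round(v) for v in d["bbox"]]) for d in spot_in(q,im)][:4])
    for q in ["crank_grip","post_grip","plunger_tip","gauge_stand","jig","spindle_axis"]:
        print(n,q,[(round(d["p"],2),[round(v,1) for v in d["position"]]) for d in tip_of(q,im)][:4])
E
```

```text
pics
{'clock': 0.0, 'q': array([-1.47679559e+00,  2.59328382e-01,  1.53604825e+00, -1.72929421e-05,
        1.34796843e+00, -2.02797283e-01]), 'qvel': array([-0.00213074,  0.00023507,  0.00119807, -0.00036351, -0.00012016,
        0.00055178]), 'joint_torque': array([ 3.67584735e-04, -4.37305820e+01, -2.83998960e+01,  7.18266657e-02,
        4.11225948e-02, -1.54809986e-04]), 'tcp_pos': array([ 160.8158107 , -525.37008503,  190.93957564]), 'tcp_rot': array([-2.52444019e+00,  1.86780019e+00,  1.85667994e-03]), 'ft_force': array([ 0.17933955, -0.4599817 , -0.02427887]), 'moment': array([0.01909461, 0.01319909, 0.00880054]), 'width': 92.81895713875781}
dict_keys(['pixels', 'mtx', 'T', 'shot']) [[375.71430986   0.         251.41656247]
 [  0.         375.71430986 189.96846226]
 [  0.           0.           1.        ]] [[-6.43295338e-02  9.75568956e-01 -2.10064093e-01  2.08750778e+02]
 [-9.97902642e-01 -6.44080233e-02  6.47489866e-03  8.25192630e+01]
 [-7.21310285e-03  2.10040040e-01  9.77666176e-01  1.48328859e+03]
 [ 0.00000000e+00  0.00000000e+00  0.00000000e+00  1.00000000e+00]]
top 
[... 955 characters left out ...]
.00000000e+00  1.00000000e+00]]
side jig [(0.76, [256, 149, 307, 202])]
side gauge_stand [(0.83, [210, 185, 263, 230]), (0.67, [90, 301, 184, 384])]
side mouse [(0.63, [162, 258, 190, 291]), (0.48, [115, 242, 155, 257]), (0.41, [220, 182, 256, 215])]
side screwdriver []
side tape_roll [(0.76, [299, 147, 317, 161])]
side offcut [(0.84, [120, 243, 154, 257]), (0.26, [208, 185, 263, 234])]
side crank_grip [(0.62, [158.0, 289.4]), (0.24, [188.4, 278.7])]
side post_grip [(0.85, [191.4, 225.0]), (0.7, [324.6, 108.7])]
side plunger_tip [(0.55, [304.4, 179.2])]
side gauge_stand [(0.78, [213.8, 241.6]), (0.6, [343.1, 145.1])]
side jig [(0.9, [188.9, 278.5])]
side spindle_axis [(0.88, [168.6, 278.2])]
```

Run:
```python
import cv2
a=cv2.imread("pics/top0.png");b=cv2.imread("pics/side0.png")
cv2.imwrite("pics/top0z.png",cv2.resize(a[130:280,90:390],None,fx=2.66,fy=2.66,interpolation=cv2.INTER_CUBIC))
cv2.imwrite("pics/side0z.png",cv2.resize(b[130:310,130:370],None,fx=3.3,fy=3.3,interpolation=cv2.INTER_CUBIC))
```

```text
(no output)
```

View pics/top0z.png

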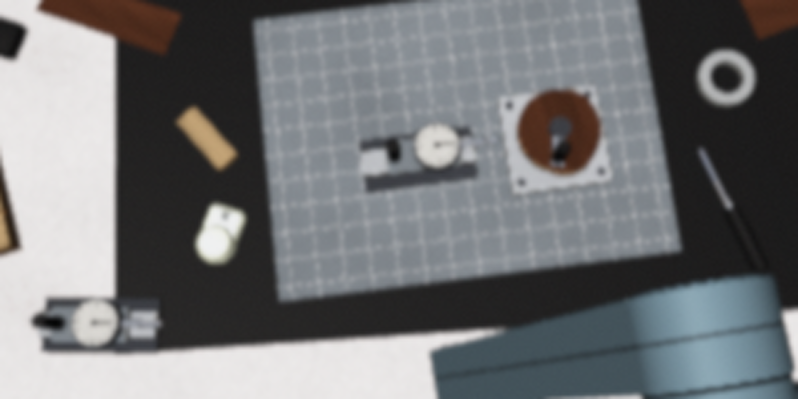

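View pics/side0z.png

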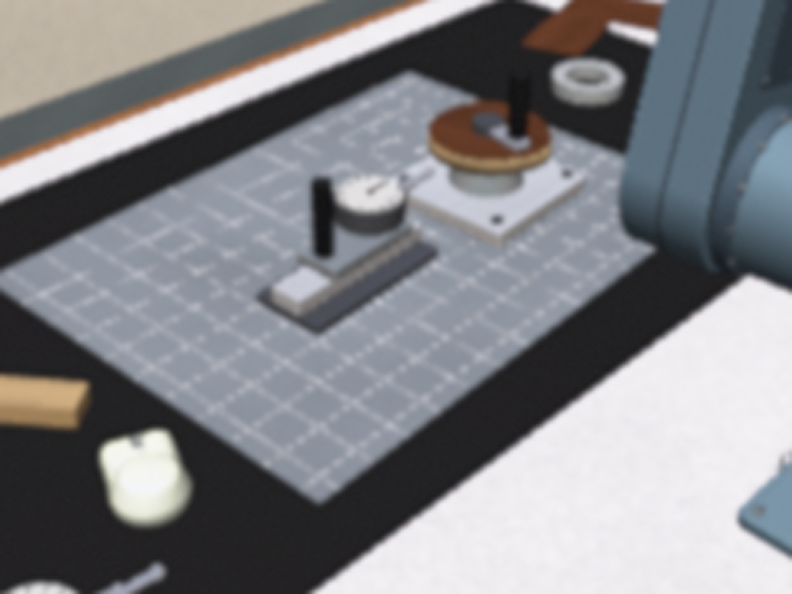

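View pics/side0.png

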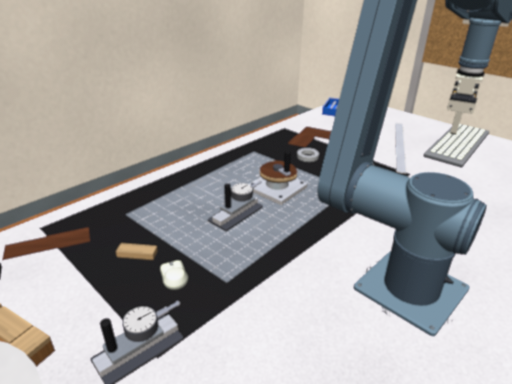

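Run:
```python
from h import *
t=get_image("top"); s=get_image("side")
def tri(a,b):
    o1,d1=ray(t,a);o2,d2=ray(s,b); d1=d1/np.linalg.norm(d1);d2=d2/np.linalg.norm(d2)
    A=np.stack([d1,-d2],1); k=np.linalg.lstsq(A,o2-o1,rcond=None)[0]
    p=o1+d1*k[0];q=o2+d2*k[1]; return ((p+q)/2).round(1),np.linalg.norm(p-q).round(1)
print("post",tri((236.5,187.5),(225,191.4)), at_z(t,(236.5,187.5),105),at_z(s,(225,191.4),105))
print("post2",at_z(t,(107.2,250.9),105),at_z(s,(108.7,324.6),105))
print("stand origin",at_z(t,(248.5,187.8),0),at_z(s,(241.6,213.8),0))
print("stand2 origin",at_z(t,(131.6,246.4),0),at_z(s,(145.1,343.1),0))
print("jig",at_z(t,(299.1,180.9),0),at_z(s,(278.5,188.9),0))
print("axis",at_z(t,(302,181.3),67),at_z(s,(278.2,168.6),67))
print("crank",at_z(t,(300.9,183.5),138),at_z(s,(289.4,158),138))
cv2.imwrite("pics/t1.png",cv2.resize(t["pixels"][155:215,210:330],None,fx=6.6,fy=6.6,interpolation=cv2.INTER_CUBIC))
cv2.imwrite("pics/s1.png",cv2.resize(s["pixels"][140:240,200:320],None,fx=6,fy=6,interpolation=cv2.INTER_CUBIC))
```

```text
post (array([522.5, 132.4, 103.9]), np.float64(10.9)) [518.05748175 128.72659818 105.        ] [526.32334609 136.15159028 105.        ]
post2 [313.3130943  611.19582728 105.        ] [322.86190717 609.26725018 105.        ]
stand origin [537.18054387  83.88618514   0.        ] [520.26019856  76.79824618   0.        ]
stand2 origin [332.5659212  556.02445478   0.        ] [319.51791805 549.09014041   0.        ]
jig [ 552.25193139 -122.68153616    0.        ] [ 539.26459724 -116.91567727    0.        ]
axis [ 534.40919551 -124.45919432   67.        ] [ 556.89356626 -131.29651121   67.        ]
crank [ 510.0780228  -109.28784003  138.        ] [ 493.18188873 -109.38696006  138.        ]
```

View pics/t1.png

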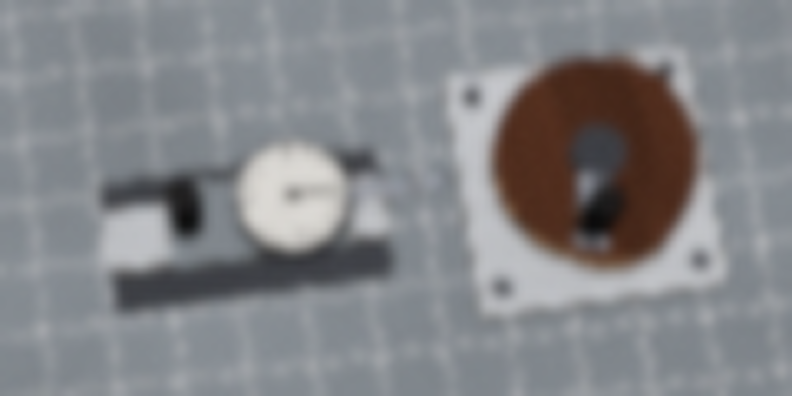

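View pics/s1.png

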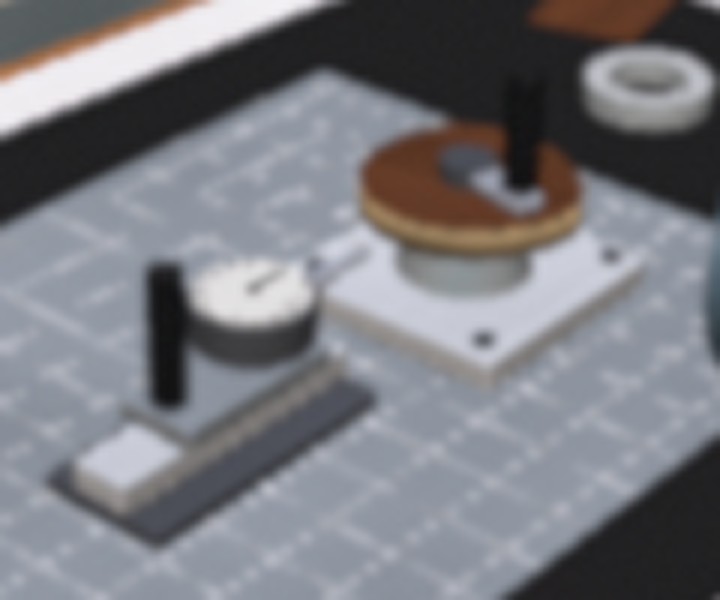

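```bash
cat > fit.py <<'E'
from h import *
from scipy.optimize import least_squares
t=get_image("top"); s=get_image("side")
ct=lambda u,v:((u+.5)/6.6-.5+210,(v+.5)/6.6-.5+155)
cs=lambda u,v:((u+.5)/6-.5+200,(v+.5)/6-.5+140)
# (cam, pix, kind, local pt)  jig local; corners at z20
obs=[(0,ct(449,75),'j',(-1,)),]
C={'a':(75,75),'b':(75,-75),'c':(-75,-75),'d':(-75,75)}  # in jig frame, yaw ~0
O=[(0,ct(449,75),'j',(75,75,20)),(0,ct(685,47),'j',(75,-75,20)),(0,ct(729,283),'j',(-75,-75,20)),(0,ct(484,320),'j',(-75,75,20)),
 (0,ct(596,160),'j',(0,0,76.5)),(1,cs(471,180),'j',(0,0,76.5)),
 (1,cs(495,365),'j',(-75,75,20)),(1,cs(645,262),'j',(-75,-75,20)),
 (0,ct(292,196),'s',(0,0,83)),(1,cs(250,292),'s',(0,0,83)),
 (1,cs(163,268),'s',(0,63,124)),(1,cs(169,402),'s',(0,63,46)),(0,ct(187,190),'s',(0,63,124)),(0,ct(187,232),'s',(0,63,46)),
]
def W(p,k,l):
    c,n=np.cos(p[2]),np.sin(p[2]); o=p[:2] if k=='j' else p[3:5]
    return np.array([o[0]+c*l[0]-n*l[1],o[1]+n*l[0]+c*l[1],l[2]])
def res(p):
    r=[]
    for cam,px,k,l in O: r+=list(proj((t,s)[cam],W(p,k,l))+p[5+2*cam:7+2*cam]-px)
    return np.array(r+list(p[5:9]*1.0))
f=least_squares(res,[540,-120,0.1,525,75,0,0,0,0],loss='soft_l1')
if __name__=="__main__":
    print(f.x.round(2)); R=res(f.x)
    for o,r in zip(O,R.reshape(-1,2)): print(o[0],o[2:],r.round(2))
    p=f.x; d=p[3:5]-p[:2]; c,n=np.cos(p[2]),np.sin(p[2]); print("stand in jig frame",c*d[0]+n*d[1],-n*d[0]+c*d[1])
    print("post",W(p,'s',(0,63,105)),"crank0",W(p,'j',(-45,0,138)))
E
python3 fit.py
```

```text
[ 5.4396e+02 -1.1570e+02  8.0000e-02  5.3288e+02  6.2650e+01  2.4000e-01
  1.7000e-01 -2.5000e-01  2.6000e-01]
0 ('j', (75, 75, 20)) [-0.68  0.76]
0 ('j', (75, -75, 20)) [ 0.23 -0.1 ]
0 ('j', (-75, -75, 20)) [0.19 0.19]
0 ('j', (-75, 75, 20)) [-0.11 -0.12]
0 ('j', (0, 0, 76.5)) [ 0.17 -0.18]
1 ('j', (0, 0, 76.5)) [-0.26 -0.36]
1 ('j', (-75, 75, 20)) [-0.54  0.17]
1 ('j', (-75, -75, 20)) [ 0.76 -0.57]
0 ('s', (0, 0, 83)) [ 0.21 -0.24]
1 ('s', (0, 0, 83)) [ 0.32 -0.12]
1 ('s', (0, 63, 124)) [0.16 0.24]
1 ('s', (0, 63, 46)) [-0.1   0.32]
0 ('s', (0, 63, 124)) [-0.68  0.53]
0 ('s', (0, 63, 46)) [ 0.21 -1.33]
stand in jig frame 2.621121594558769 178.67326353673113
post [528.04556063 125.46372054 105.        ] crank0 [ 499.09651135 -119.14962757  138.        ]
```

Call:
step_arm(
  deltas=[
    {"x":2,"y":4,"z":0,"turn":-2},
    {"x":4,"y":8,"z":0,"turn":-4},
    {"x":6.5,"y":12,"z":0,"turn":-6},
    {"x":9,"y":16,"z":0,"turn":-8},
    {"x":11,"y":20,"z":0,"turn":-10},
    {"x":13.5,"y":24,"z":0,"turn":-12},
    {"x":16,"y":28,"z":0,"turn":-12.4},
    {"x":18,"y":32,"z":0,"turn":-12.4},
    {"x":20.5,"y":36,"z":0,"turn":-12.4},
    {"x":22.5,"y":40,"z":0,"turn":-12.4},
    {"x":25,"y":44,"z":0,"turn":-12.4},
    {"x":27,"y":48,"z":0,"turn":-12.4},
  ],
  fingers=-1,
)

```text
clock: 2.7
tcp_pos: [431.9, -44.2, 192.1]
tcp_rot: [-2.309, 2.13, -0.002]
ft_force: [0.3, -1.0, -0.5]
width: 92.9
```

Call:
step_arm(
  deltas=[
    {"x":2.4,"y":4.2},
    {"x":4.8,"y":8.5},
    {"x":7.2,"y":12.7},
    {"x":8.8,"y":15.5},
    {"x":9.6,"y":17.1},
    {"x":9.6,"y":17.1},
    {"x":9.6,"y":17.1},
    {"x":9.6,"y":17.1},
  ],
)

```text
invalid input
```

Run:
```python
from h import *
print(robot.observe()["tcp_pos"])
t=get_image("top"); s=get_image("side")
cv2.imwrite("pics/t2.png",cv2.resize(t["pixels"][150:220,200:330],None,fx=6,fy=6,interpolation=cv2.INTER_CUBIC))
cv2.imwrite("pics/s2.png",cv2.resize(s["pixels"][130:230,190:320],None,fx=6,fy=6,interpolation=cv2.INTER_CUBIC))
p=robot.observe()["tcp_pos"]; print(proj(t,p),proj(s,p))
```

```text
[431.9428048  -44.16481035 192.1152413 ]
[285.38049271 202.91079068] [291.09129795 155.59882545]
```

View pics/t2.png

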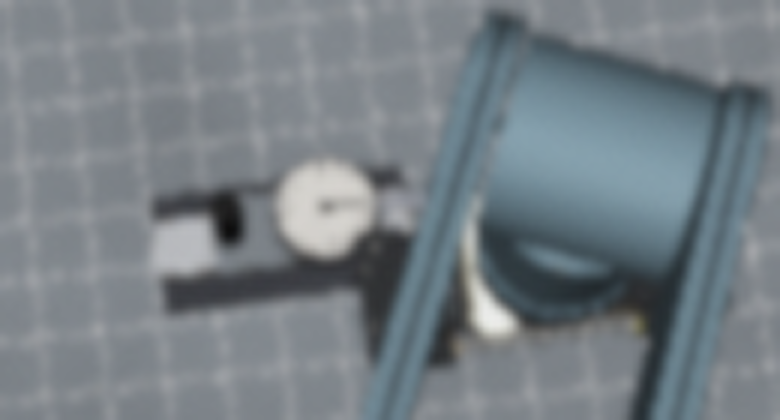

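View pics/s2.png

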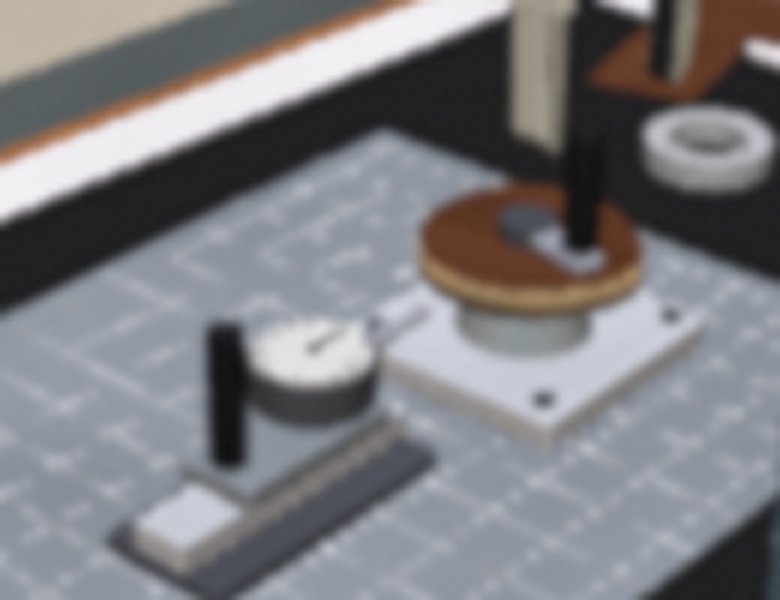

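Run:
```python
from h import *
s=get_image("side");t=get_image("top")
p=robot.observe()["tcp_pos"]; j=np.array([-.08,.997,0])
for k in(-55,-46,46,55):
    q=proj(s,p+j*k); print(k,q,(q-[190,130]+.5)*6-.5)
```

```text
-55 [302.98867118 149.22719521] [680.4320271  117.86317127]
-46 [301.28855023 150.21422768] [670.23130136 123.78536607]
46 [282.90324898 160.88810896] [559.91949385 187.82865377]
55 [281.00000568 161.99306736] [548.50003407 194.45840415]
```

Call:
step_arm(
  deltas=[
    {"x":2.4,"y":4.2,"z":0,"turn":0},
    {"x":4.8,"y":8.5,"z":0,"turn":0},
    {"x":7.2,"y":12.7,"z":0,"turn":0},
    {"x":8.8,"y":15.5,"z":0,"turn":0},
    {"x":9.6,"y":17.1,"z":0,"turn":0},
    {"x":9.6,"y":17.1,"z":0,"turn":0},
    {"x":9.6,"y":17.1,"z":0,"turn":0},
  ],
)

```text
clock: 3.6
tcp_pos: [526.7, 124.0, 191.4]
tcp_rot: [2.31, -2.127, -0.0]
ft_force: [-1.0, -0.0, 0.2]
width: 93.2
```

Run:
```python
from h import *
t=get_image("top"); s=get_image("side")
p=robot.observe()["tcp_pos"]; j=np.array([-.08,.997,0]); print(p)
for k in(-46,0,46):
    q=proj(s,p+j*k); print(k,q,(q-[170,100]+.5)*5-.5)
for z in(124,46):
    q=proj(s,[528,126,z]);print(z,(q-[170,100]+.5)*5-.5)
cv2.imwrite("pics/t3.png",cv2.resize(t["pixels"][150:220,200:330],None,fx=6,fy=6,interpolation=cv2.INTER_CUBIC))
cv2.imwrite("pics/s3.png",cv2.resize(s["pixels"][100:220,170:320],None,fx=5,fy=5,interpolation=cv2.INTER_CUBIC))
```

```text
[526.52412616 123.89282391 191.68331419]
-46 [238.24632476 157.84402748] [343.23162379 291.22013739]
0 [227.2477545  163.45534127] [288.23877249 319.27670635]
46 [215.64528923 169.37475369] [230.22644614 348.87376845]
124 [287.15972407 423.49304425]
46 [290.91608768 535.61292881]
```

View pics/s3.png

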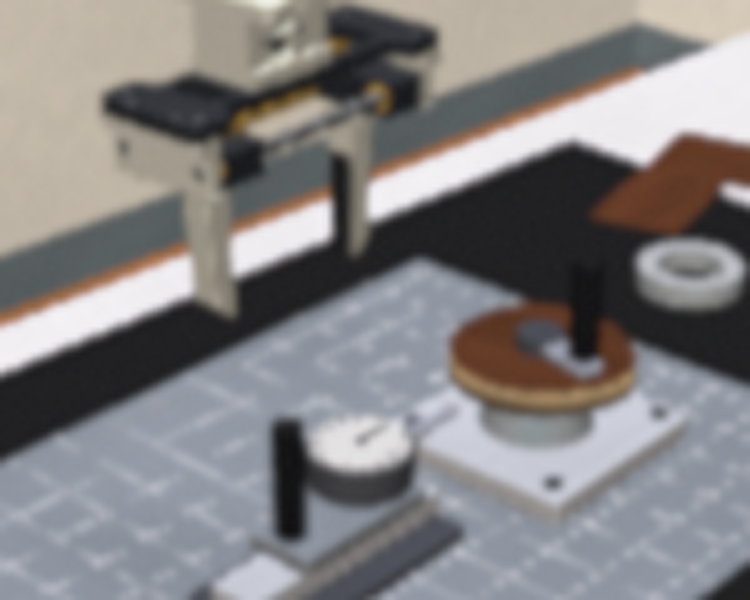

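View pics/t3.png

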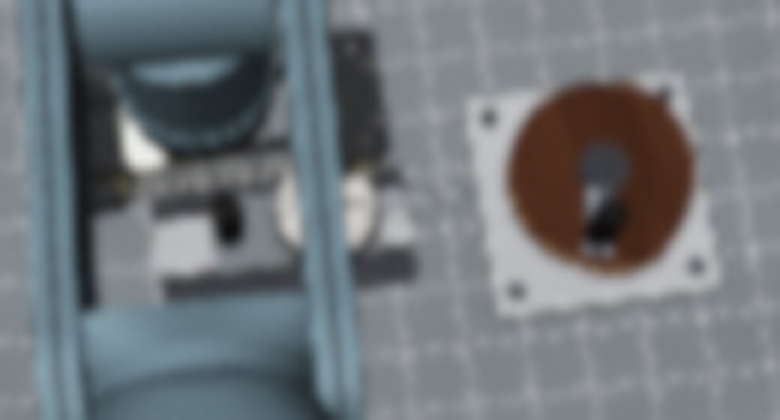

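Run:
```python
from h import *
s=get_image("side");t=get_image("top")
print(proj(s,[0,0,0]),proj(t,[0,0,0]))
cv2.imwrite("pics/s4.png",cv2.resize(s["pixels"][60:200,170:300],None,fx=4.2,fy=4.2,interpolation=cv2.INTER_CUBIC))
p=robot.observe()["tcp_pos"]; j=np.array([-.08,.997,0])
for k in(-64,-46,46,64):
  for z in (0,19,84):
    q=proj(s,p+j*k+[0,0,z]); print(k,z,((q-[170,60]+.5)*4.2-.5).round())
print(proj(t,p), proj(t,p+[0,0,84]))
cv2.imwrite("pics/t4.png",t["pixels"])
```

```text
[411.00150805 287.48193391] [279.85173338 326.13947416]
-64 0 [305. 404.]
-64 19 [305. 379.]
-64 84 [304. 290.]
-46 0 [288. 412.]
-46 19 [287. 387.]
-46 84 [286. 298.]
46 0 [193. 461.]
46 19 [191. 435.]
46 84 [187. 342.]
64 0 [173. 471.]
64 19 [171. 445.]
64 84 [166. 352.]
[236.4817142  179.74210941] [235.31553794 173.75250329]
```

View pics/s4.png

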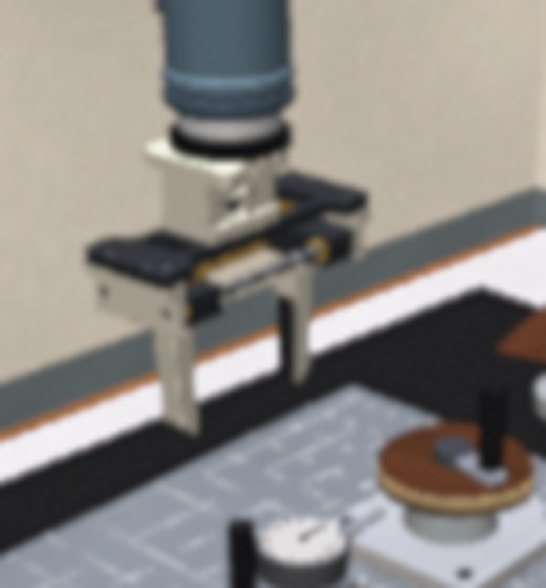

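View pics/t4.png

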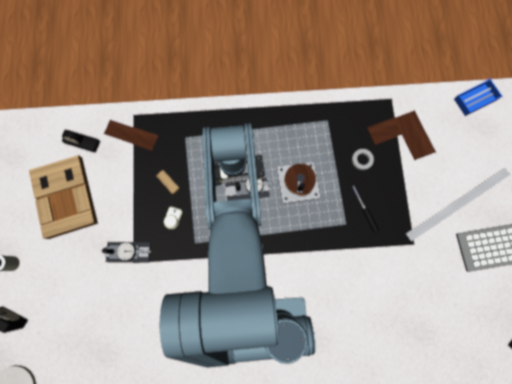

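Call:
step_arm(
  deltas=[
    {"x":0.15,"y":0.25,"z":-1.5,"turn":0},
    {"x":0.15,"y":0.25,"z":-3,"turn":0},
    {"x":0.15,"y":0.25,"z":-4.5,"turn":0},
    {"x":0.15,"y":0.25,"z":-6,"turn":0},
    {"x":0.15,"y":0.25,"z":-7.5,"turn":0},
    {"x":0.15,"y":0.25,"z":-9,"turn":0},
    {"x":0.15,"y":0.25,"z":-9.6,"turn":0},
    {"x":0.15,"y":0.25,"z":-9.6,"turn":0},
  ],
  fingers=-0.2,
)

```text
clock: 4.6
tcp_pos: [527.4, 126.2, 95.3]
tcp_rot: [2.308, -2.128, -0.001]
ft_force: [0.5, -0.3, 0.4]
width: 55.9
```

Run:
```python
from h import *
s=get_image("side")
p=robot.observe()["tcp_pos"]; print(p)
j=np.array([-.08,.997,0])
im=cv2.resize(s["pixels"][120:220,180:290],None,fx=7,fy=7,interpolation=cv2.INTER_CUBIC)
cv2.imwrite("pics/s5.png",im[:600])
for k in(-27,0,27):
    q=proj(s,p+j*k); print(k,((q-[180,120]+.5)*7-.5).round())
```

```text
[528.08517981 126.33074219  96.08413874]
-27 [377. 485.]
0 [333. 511.]
27 [288. 537.]
```

View pics/s5.png

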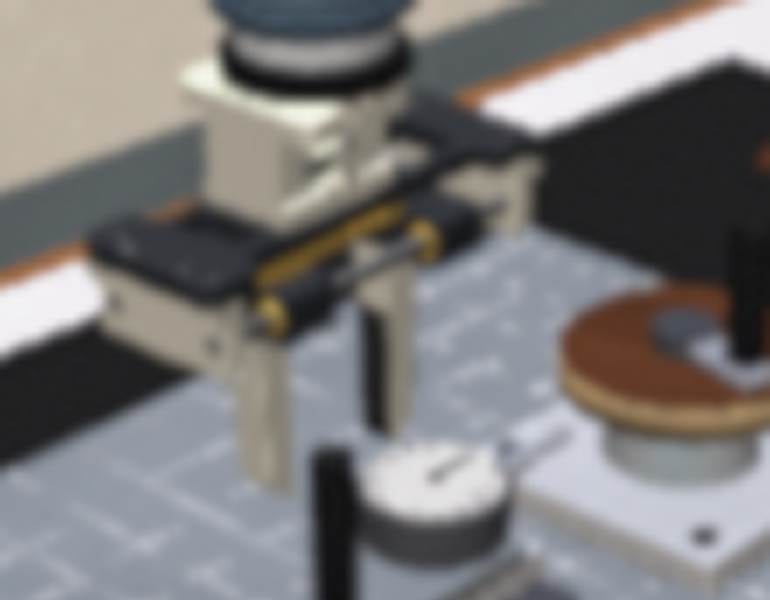

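Run:
```python
from h import *
t=get_image("top")
p=robot.observe()["tcp_pos"]; print(p)
j=np.array([-.08,.997,0])
im=cv2.resize(t["pixels"][140:210,195:290],None,fx=8,fy=8,interpolation=cv2.INTER_CUBIC)
im=cv2.convertScaleAbs(im,alpha=1.5,beta=10)
cv2.imwrite("pics/t5.png",im)
for k in(-94,-36,-27,0,27,36,94):
  for z in(0,84,130):
    q=proj(t,p+j*k+[0,0,z]); print(k,z,((q-[195,140]+.5)*8-.5).round())
```

```text
[528.52557411 126.46051284  96.54648086]
-94 0 [536. 337.]
-94 84 [540. 294.]
-94 130 [542. 268.]
-36 0 [415. 355.]
-36 84 [411. 312.]
-36 130 [409. 287.]
-27 0 [396. 357.]
-27 84 [391. 315.]
-27 130 [388. 290.]
0 0 [340. 366.]
0 84 [331. 324.]
0 130 [326. 298.]
27 0 [283. 374.]
27 84 [271. 332.]
27 130 [264. 307.]
36 0 [264. 376.]
36 84 [251. 335.]
36 130 [244. 310.]
94 0 [143. 394.]
94 84 [122. 354.]
94 130 [110. 329.]
```

View pics/t5.png

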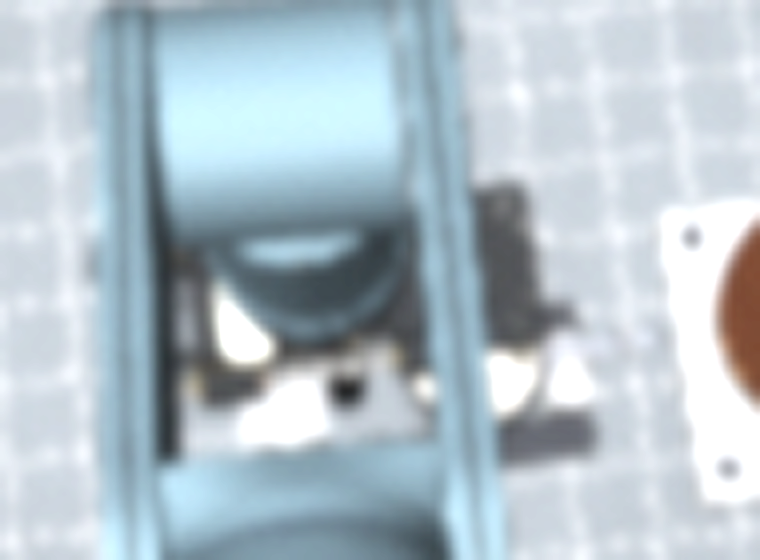

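Call:
step_arm(
  deltas=[
    {"x":0,"y":0,"z":-0.4,"turn":0},
    {"x":0,"y":0,"z":-0.8,"turn":0},
    {"x":0,"y":0,"z":-0.8,"turn":0},
  ],
)

```text
clock: 5.0
tcp_pos: [528.2, 126.4, 88.2]
tcp_rot: [2.31, -2.129, 0.001]
ft_force: [-0.4, 0.5, 0.8]
width: 56.0
```

Call:
step_arm(
  deltas=[
    {"x":0,"y":0,"z":0,"turn":0},
    {"x":0,"y":0,"z":0,"turn":0},
    {"x":0,"y":0,"z":0,"turn":0},
    {"x":0,"y":0,"z":0,"turn":0},
    {"x":0,"y":0,"z":0,"turn":0},
    {"x":0,"y":0,"z":0,"turn":0},
  ],
  fingers=1,
  grip_force=12,
)

```text
clock: 5.6
tcp_pos: [528.5, 124.3, 88.3]
tcp_rot: [2.308, -2.127, 0.005]
ft_force: [1.1, -9.0, 0.1]
width: 20.3
```

Run:
```python
from h import *
s=get_image("side");t=get_image("top")
print(robot.observe())
im=cv2.resize(s["pixels"][130:210,190:300],None,fx=7,fy=7,interpolation=cv2.INTER_CUBIC)
cv2.imwrite("pics/s6.png",im[:600])
```

```text
{'clock': 5.7, 'q': array([ 0.02858697,  0.33843055,  1.69446292, -0.0048136 ,  1.10862993,
        1.51984497]), 'qvel': array([-3.68241769e-04, -8.55212480e-05, -1.32545774e-03,  1.19048509e-03,
       -1.12226104e-03,  4.89216455e-04]), 'joint_torque': array([ 3.97102162e+00, -4.50199378e+01, -2.51774347e+01,  2.40317054e+00,
       -8.92372057e-02, -3.16231990e-04]), 'tcp_pos': array([528.51051511, 124.26069458,  88.27022448]), 'tcp_rot': array([ 2.30805989, -2.12682828,  0.00480506]), 'ft_force': array([-0.43954222, -7.02754249, -0.65089588]), 'moment': array([-1.36610522, -0.00933801,  0.00782778]), 'width': 20.618674307688664}
```

View pics/s6.png

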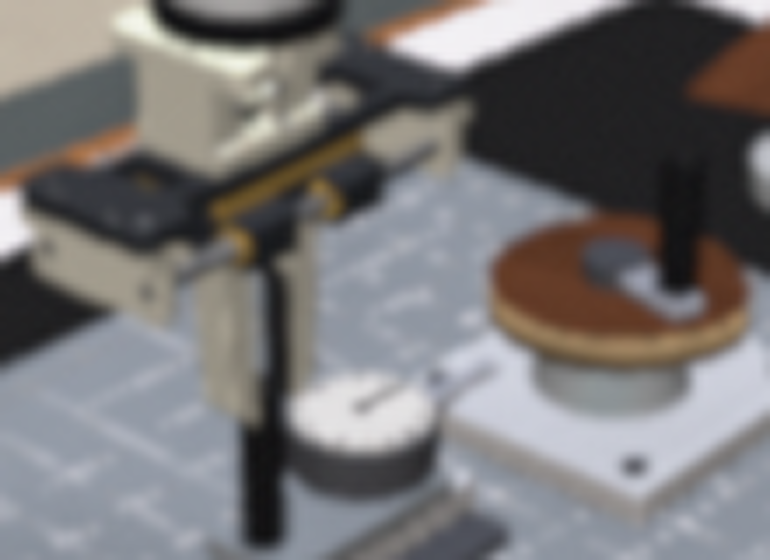

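Call:
step_arm(
  deltas=[
    {"x":0.02,"y":-0.3,"z":0,"turn":0},
    {"x":0.05,"y":-0.6,"z":0,"turn":0},
    {"x":0.07,"y":-0.9,"z":0,"turn":0},
    {"x":0.1,"y":-1.2,"z":0,"turn":0},
    {"x":0.12,"y":-1.5,"z":0,"turn":0},
    {"x":0.14,"y":-1.8,"z":0,"turn":0},
    {"x":0.17,"y":-2.1,"z":0,"turn":0},
    {"x":0.19,"y":-2.4,"z":0,"turn":0},
    {"x":0.19,"y":-2.4,"z":0,"turn":0},
  ],
  fingers=1,
  grip_force=25,
)

```text
clock: 6.6
tcp_pos: [530.1, 102.9, 88.3]
tcp_rot: [-2.31, 2.129, 0.0]
ft_force: [-0.4, 9.3, 0.4]
width: 19.9
```

```bash
cat > dial.py <<'E'
from h import *
dirv=np.array([-np.sin(.08),np.cos(.08)])   # stand +y
lat=np.array([np.cos(.08),np.sin(.08)])
def rect(im,c,z=84,half=45,ppm=4):
    # rectified: right = stand -y (towards blank), up = stand +x  (view from above)
    n=int(2*half*ppm)
    g=lambda a,b: proj(im,[*(c+lat*b+(-dirv)*a),z])
    src=np.float32([g(-half,half),g(half,half),g(half,-half),g(-half,-half)])
    dst=np.float32([[0,0],[n-1,0],[n-1,n-1],[0,n-1]])
    return cv2.warpPerspective(im["pixels"],cv2.getPerspectiveTransform(src,dst),(n,n),flags=cv2.INTER_CUBIC)
def look(c,tag,cams=("side","top")):
    out=[]
    for n in cams:
        im=get_image(n); r=rect(im,np.array(c)); cv2.circle(r,(180,180),136,(0,255,0),1); out.append(r)
    o=np.hstack(out); cv2.imwrite(f"pics/{tag}.png",o); return o
E
python3 - <<'E'
from dial import *
p=robot.observe()["tcp_pos"]; print(p,robot.observe()["ft_force"],robot.observe()["width"])
c=p[:2]-63*dirv
look(c,"d1")
E
```

```text
[530.07440343 102.85030016  88.27952599] [-0.40153897  9.31632413  0.38716764] 19.94547177245092
```

View pics/d1.png

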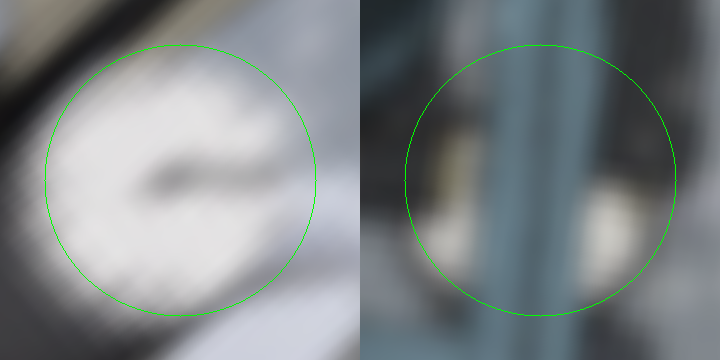

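Call:
step_arm(
  deltas=[
    {"x":0.02,"y":-0.25,"z":0,"turn":0},
    {"x":0.04,"y":-0.5,"z":0,"turn":0},
    {"x":0.06,"y":-0.75,"z":0,"turn":0},
    {"x":0.07,"y":-0.9,"z":0,"turn":0},
    {"x":0.07,"y":-0.9,"z":0,"turn":0},
  ],
)

```text
clock: 7.2
tcp_pos: [530.5, 96.6, 88.3]
tcp_rot: [-2.307, 2.127, 0.005]
ft_force: [0.7, 8.8, -0.1]
width: 20.0
```

Run:
```python
from dial import *
p=robot.observe()["tcp_pos"]; print(p,robot.observe()["ft_force"],robot.observe()["width"])
c=p[:2]-58*dirv
im=get_image("side"); a=rect(im,c); b=cv2.resize(im["pixels"][140:210,215:285],(360,360),interpolation=cv2.INTER_CUBIC)
cv2.imwrite("pics/d2.png",np.hstack([a,b]))
```

```text
[530.54237372  96.57871457  88.30474187] [ 0.68362047  8.75753063 -0.08402323] 20.049419652422557
```

View pics/d2.png

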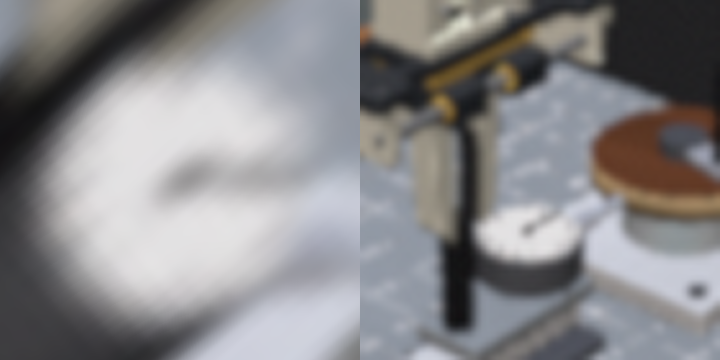

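Call:
step_arm(
  deltas=[
    {"x":0.02,"y":-0.3,"z":0,"turn":0},
    {"x":0.04,"y":-0.5,"z":0,"turn":0},
    {"x":0.06,"y":-0.75,"z":0,"turn":0},
    {"x":0.06,"y":-0.75,"z":0,"turn":0},
  ],
)

```text
clock: 7.65
tcp_pos: [530.9, 92.2, 88.3]
tcp_rot: [-2.304, 2.125, 0.01]
ft_force: [-1.0, 10.7, -0.3]
width: 20.2
```

```bash
cat > look.py <<'E'
from dial import *
import sys
p=robot.observe()["tcp_pos"]; print(p,robot.observe()["ft_force"],robot.observe()["width"])
c=p[:2]-58*dirv
im=get_image("side"); a=rect(im,c); b=cv2.resize(im["pixels"][140:210,215:285],(360,360),interpolation=cv2.INTER_CUBIC)
cv2.imwrite("pics/%s.png"%sys.argv[1],np.hstack([a,b]))
E
python3 look.py d3
```

```text
[530.90959791  92.20472919  88.29879488] [-1.04544704 10.74843544 -0.31716072] 20.163630731409746
```

View pics/d3.png

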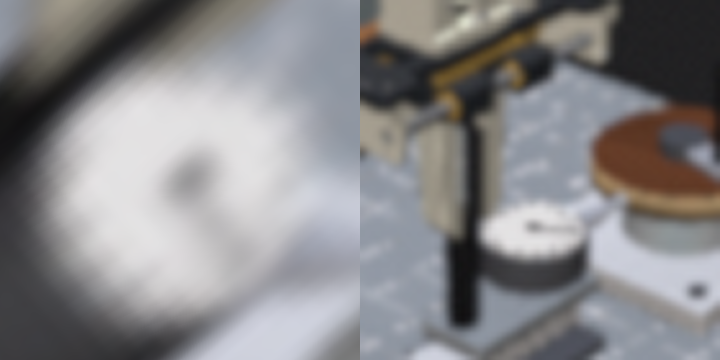

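Call:
step_arm(
  deltas=[
    {"x":0.01,"y":-0.25,"z":0,"turn":0},
    {"x":0.02,"y":-0.4,"z":0,"turn":0},
    {"x":0.03,"y":-0.5,"z":0,"turn":0},
    {"x":0.03,"y":-0.5,"z":0,"turn":0},
  ],
)

```text
clock: 8.1
tcp_pos: [531.0, 90.7, 88.3]
tcp_rot: [-2.301, 2.122, 0.016]
ft_force: [0.7, 11.4, -0.1]
width: 20.1
```

```bash
python3 look.py d4
```

```text
[530.99976011  90.68093291  88.28618449] [ 0.73146362 11.39019996 -0.08103145] 20.057412370519252
```

View pics/d4.png

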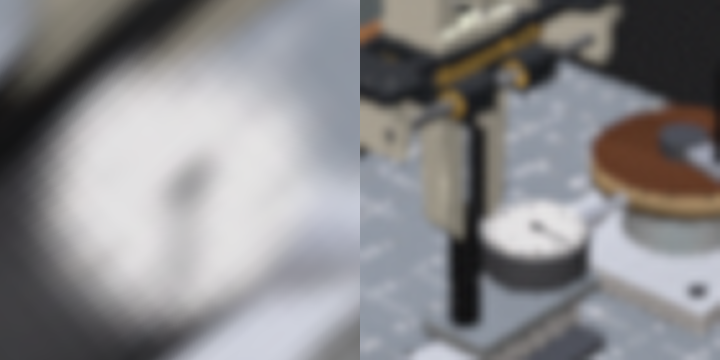

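Call:
step_arm(
  deltas=[
    {"x":0.01,"y":-0.3,"z":0,"turn":0},
    {"x":0.02,"y":-0.45,"z":0,"turn":0},
    {"x":0.03,"y":-0.58,"z":0,"turn":0},
    {"x":0.03,"y":-0.58,"z":0,"turn":0},
  ],
)

```text
clock: 8.55
tcp_pos: [531.2, 88.7, 88.2]
tcp_rot: [-2.298, 2.12, 0.022]
ft_force: [1.9, 13.4, 0.1]
width: 19.7
```

```bash
python3 look.py d5
```

```text
[531.17061699  88.65800767  88.23159104] [ 1.85512606 13.36097591  0.07501537] 19.726620715461856
```

View pics/d5.png

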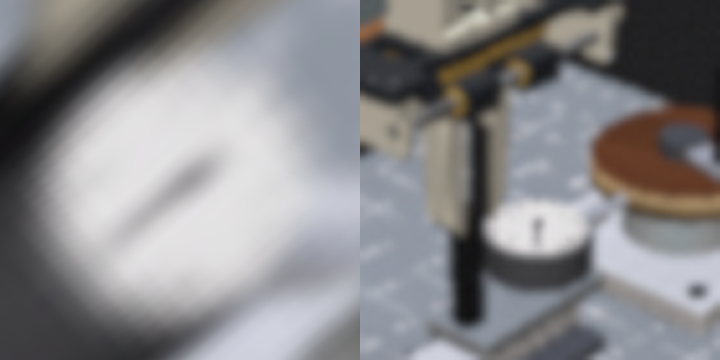

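Call:
step_arm(
  deltas=[
    {"x":0,"y":0,"z":0,"turn":0},
    {"x":0,"y":0,"z":0,"turn":0},
    {"x":0,"y":0,"z":0,"turn":0},
  ],
)

```text
clock: 8.9
tcp_pos: [531.2, 88.8, 88.2]
tcp_rot: [-2.297, 2.119, 0.023]
ft_force: [0.0, 2.4, 0.5]
width: 19.5
```

Call:
step_arm(
  deltas=[
    {"x":0,"y":0,"z":0,"turn":0},
    {"x":0,"y":0,"z":0,"turn":0},
    {"x":0,"y":0,"z":0,"turn":0},
    {"x":0,"y":0,"z":0,"turn":0},
  ],
  fingers=-0.2,
)

```text
clock: 9.3
tcp_pos: [531.2, 88.7, 88.3]
tcp_rot: [-2.297, 2.12, 0.022]
ft_force: [0.6, 0.7, 0.3]
width: 47.2
```

```bash
python3 look.py d6
```

```text
[531.20163392  88.6808182   88.2815242 ] [0.60506867 0.68133692 0.33933459] 47.22821538433169
```

View pics/d6.png

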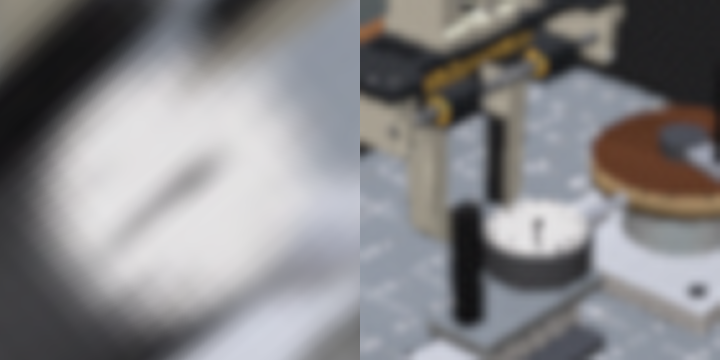

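Call:
step_arm(
  deltas=[
    {"x":0,"y":0,"z":2,"turn":0},
    {"x":0,"y":0,"z":5,"turn":0},
    {"x":0,"y":0,"z":8,"turn":0},
    {"x":0,"y":0,"z":10.5,"turn":0},
    {"x":0,"y":0,"z":10.5,"turn":0},
  ],
  fingers=-0.2,
)

```text
clock: 9.85
tcp_pos: [533.7, 88.6, 197.1]
tcp_rot: [-2.294, 2.116, 0.013]
ft_force: [0.2, -1.1, 1.0]
width: 55.9
```

Run:
```python
from h import *
t=get_image("top"); s=get_image("side"); print(robot.observe()["tcp_pos"])
cv2.imwrite("pics/tc.png",cv2.resize(t["pixels"][160:208,275:329],None,fx=11,fy=11,interpolation=cv2.INTER_CUBIC))
cv2.imwrite("pics/sc.png",cv2.resize(s["pixels"][145:210,245:315],None,fx=8,fy=8,interpolation=cv2.INTER_CUBIC))
for a in(-.4,0,.4):
  for z in(90,160):
    y=.08+a; q=[544-45*np.cos(y),-115.7-45*np.sin(y),z]
    print(a,z,((proj(t,q)-[275,160]+.5)*11-.5).round(),((proj(s,q)-[245,145]+.5)*8-.5).round())
```

```text
[531.24923815  88.68128927 193.28152518]
-0.4 90 [253. 321.] [325. 213.]
-0.4 160 [277. 276.] [333.  57.]
0 90 [305. 324.] [357. 200.]
0 160 [332. 279.] [366.  45.]
0.4 90 [353. 307.] [375. 182.]
0.4 160 [382. 261.] [385.  28.]
```

View pics/tc.png

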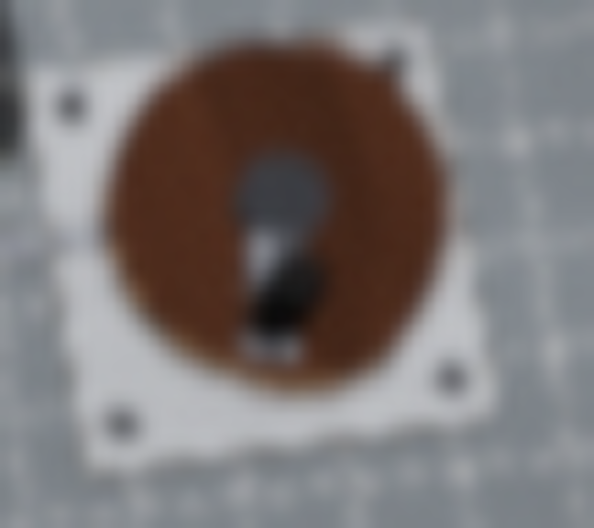

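View pics/sc.png

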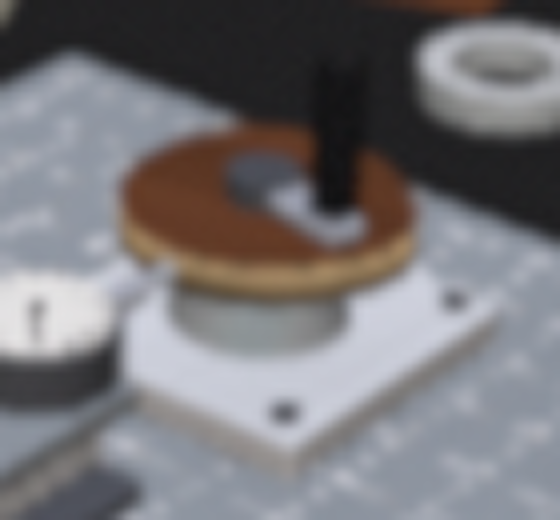

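Call:
step_arm(
  deltas=[
    {"x":-0.4,"y":-2.5,"z":0,"turn":0},
    {"x":-1,"y":-6.5,"z":0,"turn":0},
    {"x":-1.6,"y":-10.5,"z":0,"turn":0},
    {"x":-2.2,"y":-14.5,"z":0,"turn":0},
    {"x":-2.8,"y":-18,"z":0,"turn":0},
    {"x":-3,"y":-20,"z":0,"turn":0},
    {"x":-3,"y":-20,"z":0,"turn":0},
    {"x":-3,"y":-20,"z":0,"turn":0},
  ],
  fingers=-0.2,
)

```text
clock: 10.75
tcp_pos: [500.5, -111.0, 191.9]
tcp_rot: [-2.295, 2.121, 0.026]
ft_force: [0.2, 0.3, -0.0]
width: 55.9
```

Run:
```python
from h import *
t=get_image("top"); s=get_image("side"); p=robot.observe()["tcp_pos"];print(p)
a=cv2.resize(t["pixels"][150:220,225:329],None,fx=7,fy=7,interpolation=cv2.INTER_CUBIC)
cv2.imwrite("pics/t7.png",a)
cv2.imwrite("pics/s7.png",cv2.resize(s["pixels"][90:200,225:325],None,fx=5.4,fy=5.4,interpolation=cv2.INTER_CUBIC))
print([((proj(s,p+np.array([0,0,z]))-[225,90]+.5)*5.4-.5).round() for z in(0,20)])
```

```text
[ 500.88830905 -110.14212366  192.44190941]
[array([346., 280.]), array([347., 248.])]
```

View pics/t7.png

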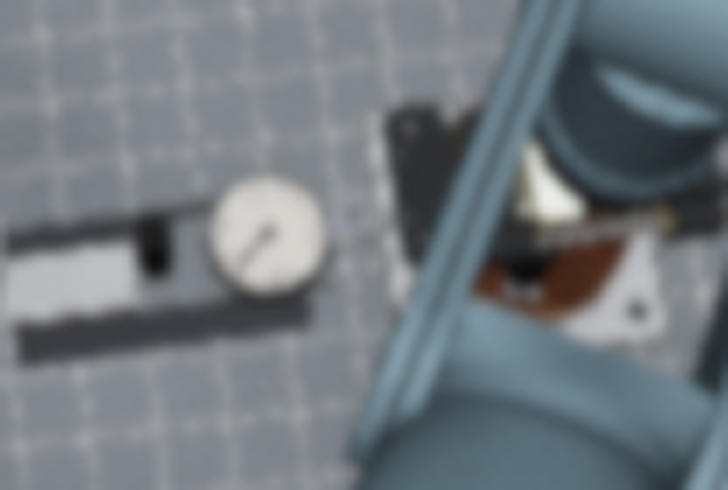

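View pics/s7.png

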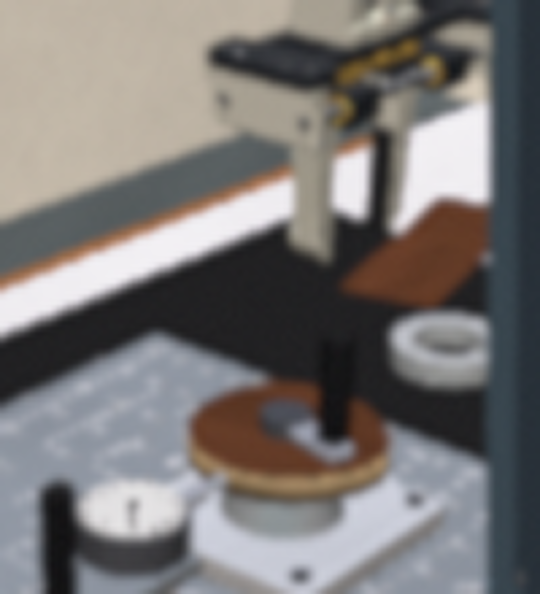

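Run:
```python
from h import *
from scipy.optimize import least_squares
t=get_image("top"); s=get_image("side")
ob=[(t,(275.5/11-.5+275,325.5/11-.5+160),90),(t,(305.5/11-.5+275,275.5/11-.5+160),160),(s,(335.5/8-.5+245,208.5/8-.5+145),90),(s,(340.5/8-.5+245,60.5/8-.5+145),160)]
for c,px,z in ob: print(at_z(c,px,z))
f=least_squares(lambda p:np.concatenate([proj(c,[p[0],p[1],z])-px for c,px,z in ob]),[500,-110]);print(f.x,f.fun.round(2))
```

```text
[ 499.49128311 -109.01187476   90.        ]
[ 500.96394485 -110.73523675  160.        ]
[ 501.23657294 -107.88800895   90.        ]
[ 497.69145387 -101.60827224  160.        ]
[ 500.84855829 -108.21885849] [-0.24 -0.34 -0.69  0.08  0.16  0.01  0.61 -0.96]
```

Call:
step_arm(
  deltas=[
    {"x":0,"y":0.15,"z":-1.5,"turn":0},
    {"x":0,"y":0.15,"z":-3,"turn":0},
    {"x":0,"y":0.15,"z":-4.5,"turn":0},
    {"x":0,"y":0.15,"z":-6,"turn":0},
    {"x":0,"y":0.15,"z":-7.2,"turn":0},
    {"x":0,"y":0.15,"z":-7.8,"turn":0},
    {"x":0,"y":0.15,"z":-7.8,"turn":0},
  ],
  fingers=-0.2,
)

```text
clock: 11.65
tcp_pos: [500.8, -107.9, 114.2]
tcp_rot: [-2.299, 2.117, 0.025]
ft_force: [0.2, -0.6, 0.0]
width: 55.9
```

Call:
step_arm(
  deltas=[
    {"x":0,"y":0,"z":0,"turn":0},
    {"x":0,"y":0,"z":0,"turn":0},
    {"x":0,"y":0,"z":0,"turn":0},
    {"x":0,"y":0,"z":0,"turn":0},
    {"x":0,"y":0,"z":0,"turn":0},
    {"x":0,"y":0,"z":0,"turn":0},
  ],
  fingers=1,
  grip_force=15,
)

```text
clock: 12.25
tcp_pos: [501.4, -108.9, 114.5]
tcp_rot: [-2.299, 2.117, 0.022]
ft_force: [1.5, -2.2, -0.6]
width: 20.3
```

Run:
```python
from h import *
t=get_image("top"); s=get_image("side"); o=robot.observe();p=o["tcp_pos"];print(p,o["ft_force"],o["width"])
cv2.imwrite("pics/t8.png",cv2.resize(t["pixels"][150:220,225:329],None,fx=7,fy=7,interpolation=cv2.INTER_CUBIC))
cv2.imwrite("pics/s8.png",cv2.resize(s["pixels"][120:210,225:325],None,fx=6,fy=6,interpolation=cv2.INTER_CUBIC))
```

```text
[ 501.38834824 -108.79346746  114.53525193] [ 2.20159728 -4.02525878 -0.20319589] 20.711994028866208
```

View pics/t8.png

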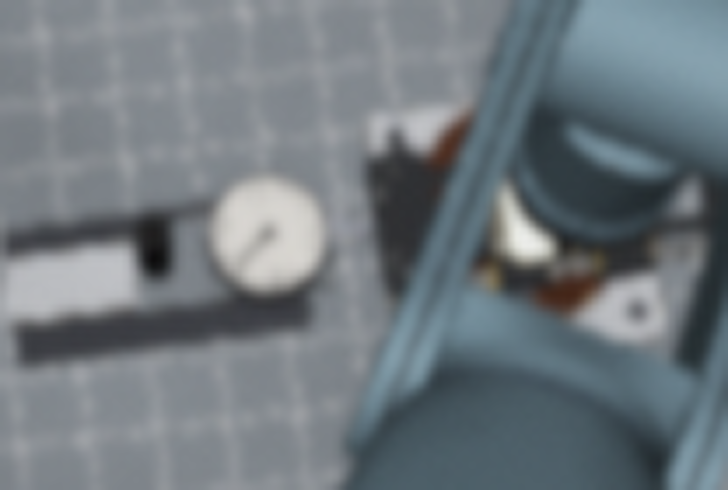

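View pics/s8.png

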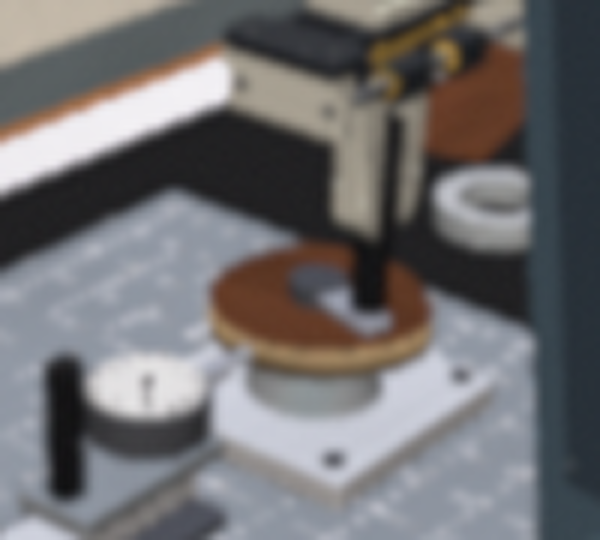

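```bash
cat > w.py <<'E'
from dial import *
import sys,json,os
AX=np.array([545.5,-118.])
DC=None
def needle(im,c,z=84):
    r=rect(im,c,z=z); g=cv2.cvtColor(r,cv2.COLOR_BGR2GRAY).astype(np.float32)
    return r,g
def centre(im,c):
    # white face centroid in rectified patch -> offset mm
    r,g=needle(im,c); m=(g>150).astype(np.uint8)
    yy,xx=np.mgrid[:360,:360]; m[(xx-180)**2+(yy-180)**2>170**2]=0
    n,l,st,ce=cv2.connectedComponentsWithStats(m); k=1+np.argmax(st[1:,4])
    cnt,_=cv2.findContours((l==k).astype(np.uint8),0,2); (x,y),rad=cv2.minEnclosingCircle(max(cnt,key=cv2.contourArea))
    return (x,y),rad,ce[k]
def angle(g,x0,y0,rr=(8,27)):
    a=np.radians(np.arange(0,360,1)); R=np.arange(rr[0]*4,rr[1]*4)
    mx=(x0+np.outer(np.cos(a),R)).astype(np.float32); my=(y0+np.outer(np.sin(a),R)).astype(np.float32)
    v=cv2.remap(g,mx,my,cv2.INTER_LINEAR).mean(1); d=np.median(v)-v
    d=np.convolve(np.r_[d[-5:],d,d[:5]],np.ones(11)/11,'valid')
    k=np.argmax(d); w=[(k+i)%360 for i in range(-14,15)]; ww=np.clip(d[w]-0.3*d[k],0,None)
    return (k+(ww*np.arange(-14,15)).sum()/ww.sum())%360, d[k]   # clockwise degrees from +right
E
python3 - <<'E'
from w import *
t=get_image("top")
c=np.array([531.2,88.7])-60*dirv
r,g=needle(t,c); print(centre(t,c),c)
# initial picture
im0=dict(t); im0["pixels"]=cv2.imread("pics/top0.png"); c0=np.array([528.5,124.3])-60*dirv
r0,g0=needle(im0,c0); print(centre(im0,c0))
for gg,ce in((g,centre(t,c)),(g0,centre(im0,c0))): print(angle(gg,*ce[0]),angle(gg,*ce[2]))
cv2.imwrite("pics/n1.png",np.hstack([r,r0]))
E
```

```text
((188.60044860839844, 180.84373474121094), 130.1717071533203, array([186.40019807, 181.48338656])) [535.99488164  28.89189762]
((186.77146911621094, 182.39402770996094), 129.45228576660156, array([186.01191926, 182.70058099]))
(np.float64(140.33218495115003), np.float64(26.71095830743963)) (np.float64(139.9086350353327), np.float64(26.7216893976385))
(np.float64(3.324174476914196), np.float64(25.12222012606534)) (np.float64(3.1775755072919316), np.float64(25.229526866566054))
```

View pics/n1.png

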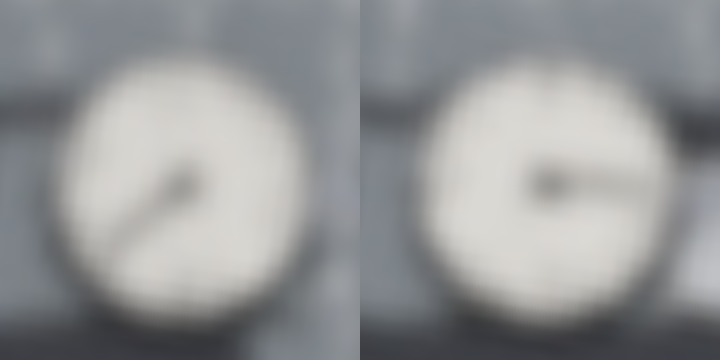

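```bash
cat > n.py <<'E'
from w import *
# usage: n.py [arc_deg ...]  measure + print deltas of next arc
t=get_image("top"); o=robot.observe(); p=o["tcp_pos"]
c=np.array([531.2,88.7])-60*dirv
r,g=needle(t,c); a,st=angle(g,187.5,181.3)
phi=np.degrees(np.arctan2(*(p[:2]-AX)[::-1]))%360
rad=np.hypot(*(p[:2]-AX))
mm=((a-3.3)%360)/360*16
print("clk %.2f tcp %s phi %.1f rad %.1f  needle %.1f deg str %.0f = %.2f mm F %s w %.1f"%(o["clock"],p.round(1),phi,rad,(a-3.3)%360,st,mm,o["ft_force"].round(1),o["width"]))
open("log.txt","a").write(json.dumps([o["clock"],*p.tolist(),phi,mm])+"\n")
n=12
for arc in map(float,sys.argv[1:]):
    rows=[]
    for i in range(1,n+1):
        f=np.radians(phi+arc*min(1,i/11)); q=AX+45*np.array([np.cos(f),np.sin(f)])-p[:2]
        rows.append((round(q[0]/10,2),round(q[1]/10,2)))
    print(arc,rows)
E
python3 n.py -34
```

```text
clk 12.45 tcp [ 501.4 -108.7  114.6] phi 168.2 rad 45.1  needle 136.8 deg str 27 = 6.08 mm F [ 0.7 -4.5 -0.6] w 20.1
-34.0 [(np.float64(0.06), np.float64(0.23)), (np.float64(0.13), np.float64(0.47)), (np.float64(0.21), np.float64(0.7)), (np.float64(0.31), np.float64(0.92)), (np.float64(0.41), np.float64(1.14)), (np.float64(0.53), np.float64(1.35)), (np.float64(0.66), np.float64(1.56)), (np.float64(0.8), np.float64(1.76)), (np.float64(0.95), np.float64(1.95)), (np.float64(1.11), np.float64(2.13)), (np.float64(1.28), np.float64(2.3)), (np.float64(1.28), np.float64(2.3))]
```

Call:
step_arm(
  deltas=[
    {"x":0.06,"y":0.23,"z":0,"turn":0},
    {"x":0.13,"y":0.47,"z":0,"turn":0},
    {"x":0.21,"y":0.7,"z":0,"turn":0},
    {"x":0.31,"y":0.92,"z":0,"turn":0},
    {"x":0.41,"y":1.14,"z":0,"turn":0},
    {"x":0.53,"y":1.35,"z":0,"turn":0},
    {"x":0.66,"y":1.56,"z":0,"turn":0},
    {"x":0.8,"y":1.76,"z":0,"turn":0},
    {"x":0.95,"y":1.95,"z":0,"turn":0},
    {"x":1.11,"y":2.13,"z":0,"turn":0},
    {"x":1.28,"y":2.3,"z":0,"turn":0},
    {"x":1.28,"y":2.3,"z":0,"turn":0},
  ],
)

```text
clock: 13.65
tcp_pos: [513.6, -86.0, 114.5]
tcp_rot: [-2.3, 2.118, 0.023]
ft_force: [-1.6, -4.1, 1.8]
width: 20.7
```

```bash
python3 n.py -34 | sed 's/np.float64//g'
```

```text
clk 13.70 tcp [513.7 -85.9 114.5] phi 134.8 rad 45.1  needle 136.8 deg str 27 = 6.08 mm F [-1.3 -3.6  1.5] w 20.4
-34.0 [((0.19), (0.16)), ((0.37), (0.31)), ((0.57), (0.46)), ((0.77), (0.59)), ((0.98), (0.72)), ((1.19), (0.83)), ((1.41), (0.93)), ((1.64), (1.02)), ((1.87), (1.1)), ((2.1), (1.16)), ((2.34), (1.22)), ((2.34), (1.22))]
```

Call:
step_arm(
  deltas=[
    {"x":0.19,"y":0.16,"z":0,"turn":0},
    {"x":0.37,"y":0.31,"z":0,"turn":0},
    {"x":0.57,"y":0.46,"z":0,"turn":0},
    {"x":0.77,"y":0.59,"z":0,"turn":0},
    {"x":0.98,"y":0.72,"z":0,"turn":0},
    {"x":1.19,"y":0.83,"z":0,"turn":0},
    {"x":1.41,"y":0.93,"z":0,"turn":0},
    {"x":1.64,"y":1.02,"z":0,"turn":0},
    {"x":1.87,"y":1.1,"z":0,"turn":0},
    {"x":2.1,"y":1.16,"z":0,"turn":0},
    {"x":2.34,"y":1.22,"z":0,"turn":0},
    {"x":2.34,"y":1.22,"z":0,"turn":0},
  ],
)

```text
clock: 14.9
tcp_pos: [535.7, -73.8, 114.5]
tcp_rot: [-2.302, 2.119, 0.026]
ft_force: [-3.7, -3.8, 2.9]
width: 20.3
```

```bash
python3 n.py -24 | sed 's/np.float64//g'
python3 - <<'E'
from h import *
s=get_image("side")
cv2.imwrite("pics/s9.png",cv2.resize(s["pixels"][120:210,225:325],None,fx=6,fy=6,interpolation=cv2.INTER_CUBIC))
E
```

```text
clk 14.95 tcp [535.8 -73.8 114.5] phi 102.4 rad 45.3  needle 346.8 deg str 44 = 15.41 mm F [-3.7 -3.8  3.1] w 20.4
-24.0 [((0.17), (0.01)), ((0.34), (0.03)), ((0.51), (0.05)), ((0.68), (0.07)), ((0.86), (0.08)), ((1.03), (0.08)), ((1.2), (0.07)), ((1.37), (0.06)), ((1.54), (0.04)), ((1.71), (0.02)), ((1.88), (-0.02)), ((1.88), (-0.02))]
```

View pics/s9.png

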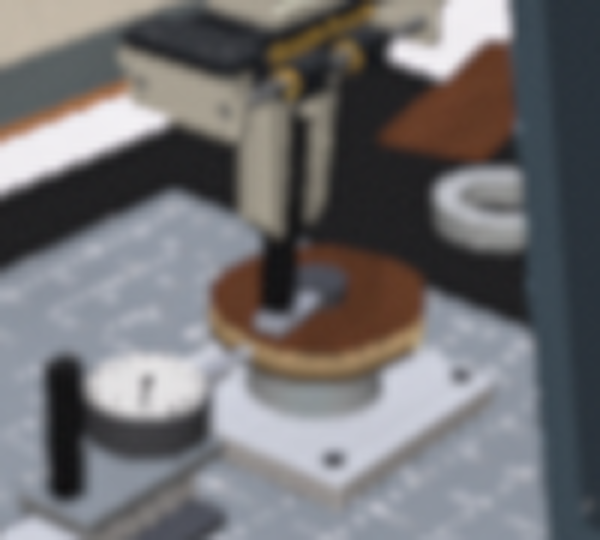

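Run:
```python
from w import *
c=np.array([531.2,88.7])-60*dirv
s=get_image("side");t=get_image("top")
rs,gs=needle(s,c); rt,gt=needle(t,c); print(centre(s,c))
im0=dict(s); im0["pixels"]=cv2.imread("pics/side0.png"); c0=np.array([528.5,124.3])-60*dirv
r0,g0=needle(im0,c0); print(centre(im0,c0)); ce=centre(im0,c0)[0]
print(angle(g0,*ce),angle(g0,ce[0]+0,ce[1],(6,24)))
ce=centre(s,c)[0]; print(angle(gs,*ce),angle(gs,*ce,(6,24)))
cv2.imwrite("pics/n2.png",np.hstack([rs,rt]))
```

```text
((207.69683837890625, 182.85084533691406), 167.0890655517578, array([201.04548128, 180.24423593]))
((210.01321411132812, 175.25836181640625), 166.46490478515625, array([200.7680828 , 172.75765855]))
(np.float64(353.09008167821315), np.float64(27.226355812766332)) (np.float64(356.1118773666805), np.float64(26.871650002219464))
(np.float64(160.86521621257677), np.float64(33.663621382279835)) (np.float64(162.85246524703842), np.float64(37.91218428178267))
```

View pics/n2.png

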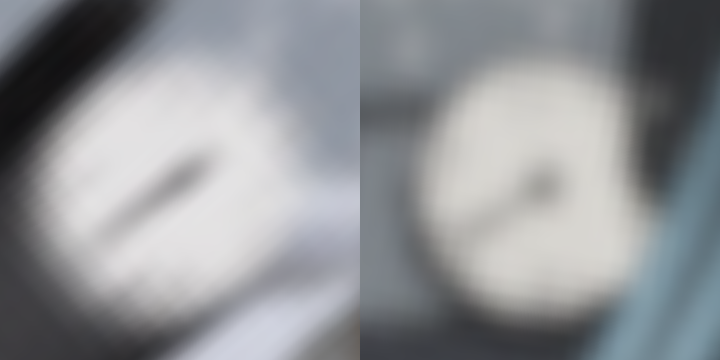

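```bash
sed -i 's/k=np.argmax(d); w=/dd=d.copy(); dd[:80]=-99; dd[300:]=-99; k=np.argmax(dd); w=/' w.py; python3 n.py -24 | sed 's/np.float64//g'
```

```text
clk 15.15 tcp [535.8 -73.8 114.5] phi 102.4 rad 45.3  needle 142.5 deg str 22 = 6.33 mm F [-3.5 -3.4  3.4] w 20.6
-24.0 [((0.17), (0.01)), ((0.34), (0.04)), ((0.51), (0.06)), ((0.68), (0.07)), ((0.85), (0.08)), ((1.03), (0.08)), ((1.2), (0.07)), ((1.37), (0.06)), ((1.54), (0.04)), ((1.71), (0.02)), ((1.88), (-0.01)), ((1.88), (-0.01))]
```

Call:
step_arm(
  deltas=[
    {"x":0.17,"y":0.01,"z":0,"turn":0},
    {"x":0.34,"y":0.04,"z":0,"turn":0},
    {"x":0.51,"y":0.06,"z":0,"turn":0},
    {"x":0.68,"y":0.07,"z":0,"turn":0},
    {"x":0.85,"y":0.08,"z":0,"turn":0},
    {"x":1.03,"y":0.08,"z":0,"turn":0},
    {"x":1.03,"y":0.08,"z":0,"turn":0},
  ],
)

```text
clock: 15.85
tcp_pos: [543.3, -72.7, 114.5]
tcp_rot: [-2.304, 2.121, 0.033]
ft_force: [-8.0, -3.1, 6.7]
width: 20.6
```

```bash
python3 n.py -24 | sed 's/np.float64//g'
```

```text
clk 15.90 tcp [543.4 -72.7 114.5] phi 92.7 rad 45.3  needle 196.3 deg str 24 = 8.72 mm F [-7.8 -2.6  6.2] w 20.3
-24.0 [((0.17), (-0.03)), ((0.34), (-0.03)), ((0.52), (-0.04)), ((0.69), (-0.05)), ((0.86), (-0.07)), ((1.03), (-0.1)), ((1.19), (-0.14)), ((1.36), (-0.18)), ((1.52), (-0.22)), ((1.69), (-0.28)), ((1.85), (-0.34)), ((1.85), (-0.34))]
```

Call:
step_arm(
  deltas=[
    {"x":0.17,"y":-0.01,"z":0,"turn":0},
    {"x":0.34,"y":-0.03,"z":0,"turn":0},
    {"x":0.52,"y":-0.04,"z":0,"turn":0},
    {"x":0.69,"y":-0.05,"z":0,"turn":0},
    {"x":0.86,"y":-0.07,"z":0,"turn":0},
    {"x":0.86,"y":-0.07,"z":0,"turn":0},
  ],
)

```text
clock: 16.5
tcp_pos: [548.9, -72.8, 114.5]
tcp_rot: [-2.307, 2.122, 0.041]
ft_force: [-8.9, -3.4, 7.2]
width: 20.6
```

```bash
python3 n.py -24 | sed 's/np.float64//g'
```

```text
clk 16.55 tcp [549.  -72.8 114.5] phi 85.5 rad 45.3  needle 232.4 deg str 18 = 10.33 mm F [-8.5 -2.6  7.6] w 20.2
-24.0 [((0.17), (-0.05)), ((0.34), (-0.07)), ((0.51), (-0.1)), ((0.67), (-0.14)), ((0.84), (-0.18)), ((1.0), (-0.23)), ((1.17), (-0.28)), ((1.33), (-0.34)), ((1.48), (-0.41)), ((1.64), (-0.48)), ((1.79), (-0.56)), ((1.79), (-0.56))]
```

Call:
step_arm(
  deltas=[
    {"x":0.17,"y":-0.03,"z":0,"turn":0},
    {"x":0.34,"y":-0.07,"z":0,"turn":0},
    {"x":0.51,"y":-0.1,"z":0,"turn":0},
    {"x":0.67,"y":-0.14,"z":0,"turn":0},
    {"x":0.84,"y":-0.18,"z":0,"turn":0},
    {"x":0.84,"y":-0.18,"z":0,"turn":0},
  ],
)

```text
clock: 17.15
tcp_pos: [554.3, -73.6, 114.5]
tcp_rot: [-2.309, 2.124, 0.049]
ft_force: [-7.8, -1.5, 7.6]
width: 20.2
```

```bash
python3 n.py -24 | sed 's/np.float64//g'
```

```text
clk 17.20 tcp [554.4 -73.6 114.5] phi 78.7 rad 45.2  needle 253.5 deg str 28 = 11.27 mm F [-9.4 -1.7  7.3] w 20.4
-24.0 [((0.16), (-0.06)), ((0.33), (-0.1)), ((0.49), (-0.15)), ((0.65), (-0.21)), ((0.81), (-0.27)), ((0.97), (-0.34)), ((1.13), (-0.41)), ((1.28), (-0.49)), ((1.43), (-0.58)), ((1.57), (-0.67)), ((1.71), (-0.77)), ((1.71), (-0.77))]
```

Call:
step_arm(
  deltas=[
    {"x":0.16,"y":-0.05,"z":0,"turn":0},
    {"x":0.33,"y":-0.1,"z":0,"turn":0},
    {"x":0.49,"y":-0.15,"z":0,"turn":0},
    {"x":0.65,"y":-0.21,"z":0,"turn":0},
    {"x":0.81,"y":-0.27,"z":0,"turn":0},
    {"x":0.81,"y":-0.27,"z":0,"turn":0},
  ],
)

```text
clock: 17.8
tcp_pos: [559.5, -75.0, 114.5]
tcp_rot: [-2.311, 2.125, 0.058]
ft_force: [-8.7, 0.1, 7.0]
width: 20.4
```

```bash
python3 n.py -24 | sed 's/np.float64//g'
python3 - <<'E'
from w import *
c=np.array([531.2,88.7])-60*dirv
s=get_image("side");t=get_image("top")
rs,gs=needle(s,c); rt,gt=needle(t,c)
cv2.imwrite("pics/n3.png",np.hstack([rs,rt]))
E
```

```text
clk 17.85 tcp [559.6 -75.1 114.5] phi 71.8 rad 45.2  needle 261.4 deg str 24 = 11.62 mm F [-9.2 -0.4  7.8] w 20.3
-24.0 [((0.16), (-0.08)), ((0.31), (-0.14)), ((0.47), (-0.21)), ((0.63), (-0.28)), ((0.78), (-0.36)), ((0.93), (-0.45)), ((1.07), (-0.54)), ((1.21), (-0.64)), ((1.35), (-0.74)), ((1.48), (-0.85)), ((1.61), (-0.96)), ((1.61), (-0.96))]
```

View pics/n3.png

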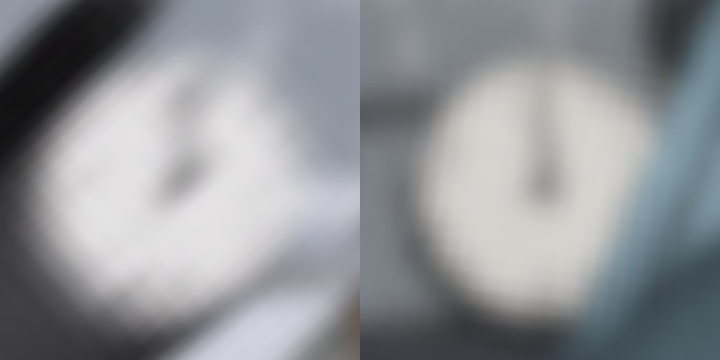

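Call:
step_arm(
  deltas=[
    {"x":0.16,"y":-0.07,"z":0,"turn":0},
    {"x":0.31,"y":-0.14,"z":0,"turn":0},
    {"x":0.47,"y":-0.21,"z":0,"turn":0},
    {"x":0.63,"y":-0.28,"z":0,"turn":0},
    {"x":0.63,"y":-0.28,"z":0,"turn":0},
  ],
)

```text
clock: 18.45
tcp_pos: [563.2, -76.4, 114.5]
tcp_rot: [2.313, -2.125, -0.066]
ft_force: [-8.0, -0.0, 6.8]
width: 20.6
```

```bash
python3 n.py -24 | sed 's/np.float64//g'
```

```text
clk 18.50 tcp [563.3 -76.5 114.5] phi 66.8 rad 45.2  needle 263.4 deg str 25 = 11.71 mm F [-6.3 -0.8  6.5] w 20.4
-24.0 [((0.15), (-0.09)), ((0.3), (-0.16)), ((0.45), (-0.25)), ((0.6), (-0.33)), ((0.74), (-0.43)), ((0.88), (-0.53)), ((1.02), (-0.63)), ((1.15), (-0.74)), ((1.28), (-0.85)), ((1.4), (-0.97)), ((1.52), (-1.09)), ((1.52), (-1.09))]
```

Call:
step_arm(
  deltas=[
    {"x":0.15,"y":-0.08,"z":0,"turn":0},
    {"x":0.3,"y":-0.16,"z":0,"turn":0},
    {"x":0.45,"y":-0.25,"z":0,"turn":0},
    {"x":0.6,"y":-0.33,"z":0,"turn":0},
    {"x":0.74,"y":-0.43,"z":0,"turn":0},
    {"x":0.74,"y":-0.43,"z":0,"turn":0},
  ],
)

```text
clock: 19.1
tcp_pos: [568.6, -79.3, 114.5]
tcp_rot: [2.312, -2.124, -0.073]
ft_force: [-6.5, 0.2, 6.3]
width: 20.4
```

```bash
python3 n.py -24 | sed 's/np.float64//g'
```

```text
clk 19.15 tcp [568.6 -79.3 114.5] phi 59.1 rad 45.1  needle 254.6 deg str 29 = 11.31 mm F [-7.  -0.   6.1] w 20.6
-24.0 [((0.14), (-0.1)), ((0.28), (-0.19)), ((0.42), (-0.29)), ((0.56), (-0.4)), ((0.69), (-0.51)), ((0.81), (-0.63)), ((0.93), (-0.75)), ((1.05), (-0.88)), ((1.16), (-1.01)), ((1.27), (-1.14)), ((1.37), (-1.28)), ((1.37), (-1.28))]
```

Call:
step_arm(
  deltas=[
    {"x":0.14,"y":-0.09,"z":0,"turn":0},
    {"x":0.28,"y":-0.19,"z":0,"turn":0},
    {"x":0.42,"y":-0.29,"z":0,"turn":0},
    {"x":0.56,"y":-0.4,"z":0,"turn":0},
    {"x":0.69,"y":-0.51,"z":0,"turn":0},
    {"x":0.69,"y":-0.51,"z":0,"turn":0},
  ],
)

```text
clock: 19.75
tcp_pos: [573.7, -83.0, 114.5]
tcp_rot: [2.312, -2.123, -0.08]
ft_force: [-6.4, 0.2, 5.8]
width: 20.5
```

```bash
python3 n.py -24 | sed 's/np.float64//g'
```

```text
clk 19.80 tcp [573.8 -83.1 114.5] phi 51.0 rad 44.9  needle 228.6 deg str 24 = 10.16 mm F [-6.5 -0.2  5.8] w 20.3
-24.0 [((0.14), (-0.1)), ((0.26), (-0.22)), ((0.38), (-0.34)), ((0.5), (-0.46)), ((0.62), (-0.59)), ((0.72), (-0.73)), ((0.83), (-0.86)), ((0.92), (-1.0)), ((1.02), (-1.15)), ((1.1), (-1.3)), ((1.18), (-1.45)), ((1.18), (-1.45))]
```

Call:
step_arm(
  deltas=[
    {"x":0.13,"y":-0.1,"z":0,"turn":0},
    {"x":0.26,"y":-0.22,"z":0,"turn":0},
    {"x":0.38,"y":-0.34,"z":0,"turn":0},
    {"x":0.5,"y":-0.46,"z":0,"turn":0},
    {"x":0.62,"y":-0.59,"z":0,"turn":0},
    {"x":0.72,"y":-0.73,"z":0,"turn":0},
    {"x":0.72,"y":-0.73,"z":0,"turn":0},
  ],
)

```text
clock: 20.5
tcp_pos: [579.8, -89.4, 114.5]
tcp_rot: [2.312, -2.122, -0.084]
ft_force: [-5.4, 0.5, 5.6]
width: 20.4
```

```bash
python3 n.py -24 | sed 's/np.float64//g'
```

```text
clk 20.55 tcp [579.9 -89.4 114.5] phi 39.8 rad 44.7  needle 173.5 deg str 23 = 7.71 mm F [-6.1  0.3  4.6] w 20.4
-24.0 [((0.13), (-0.12)), ((0.23), (-0.25)), ((0.33), (-0.4)), ((0.42), (-0.54)), ((0.5), (-0.69)), ((0.58), (-0.84)), ((0.66), (-0.99)), ((0.73), (-1.15)), ((0.79), (-1.31)), ((0.84), (-1.47)), ((0.89), (-1.64)), ((0.89), (-1.64))]
```

```bash
sed -i 's#min(1,i/11)#min(1,i/11)#' n.py; python3 n.py -38 | sed 's/np.float64//g'
```

```text
clk 20.60 tcp [579.9 -89.4 114.5] phi 39.8 rad 44.7  needle 172.5 deg str 24 = 7.67 mm F [-5.3 -0.4  5.1] w 20.6
-38.0 [((0.19), (-0.2)), ((0.34), (-0.42)), ((0.48), (-0.65)), ((0.61), (-0.89)), ((0.72), (-1.14)), ((0.82), (-1.39)), ((0.9), (-1.65)), ((0.96), (-1.92)), ((1.01), (-2.18)), ((1.04), (-2.45)), ((1.06), (-2.72)), ((1.06), (-2.72))]
```

Call:
step_arm(
  deltas=[
    {"x":0.18,"y":-0.2,"z":0,"turn":0},
    {"x":0.34,"y":-0.42,"z":0,"turn":0},
    {"x":0.48,"y":-0.65,"z":0,"turn":0},
    {"x":0.61,"y":-0.89,"z":0,"turn":0},
    {"x":0.72,"y":-1.14,"z":0,"turn":0},
    {"x":0.82,"y":-1.39,"z":0,"turn":0},
    {"x":0.9,"y":-1.65,"z":0,"turn":0},
    {"x":0.96,"y":-1.92,"z":0,"turn":0},
    {"x":1.01,"y":-2.18,"z":0,"turn":0},
    {"x":1.04,"y":-2.45,"z":0,"turn":0},
    {"x":1.06,"y":-2.72,"z":0,"turn":0},
    {"x":1.06,"y":-2.72,"z":0,"turn":0},
  ],
)

```text
clock: 21.8
tcp_pos: [589.5, -114.7, 114.5]
tcp_rot: [2.313, -2.123, -0.09]
ft_force: [-4.1, 2.6, 4.4]
width: 20.4
```

```bash
python3 n.py -38 | sed 's/np.float64//g'
```

```text
clk 21.85 tcp [ 589.5 -114.7  114.5] phi 4.3 rad 44.2  needle 136.2 deg str 30 = 6.05 mm F [-4.5  2.8  4.9] w 20.6
-38.0 [((0.1), (-0.26)), ((0.09), (-0.54)), ((0.07), (-0.81)), ((0.03), (-1.08)), ((-0.02), (-1.34)), ((-0.09), (-1.6)), ((-0.17), (-1.86)), ((-0.27), (-2.11)), ((-0.39), (-2.36)), ((-0.52), (-2.6)), ((-0.66), (-2.83)), ((-0.66), (-2.83))]
```

Call:
step_arm(
  deltas=[
    {"x":0.05,"y":-0.26,"z":0,"turn":0},
    {"x":0.07,"y":-0.54,"z":0,"turn":0},
    {"x":0.05,"y":-0.81,"z":0,"turn":0},
    {"x":0.02,"y":-1.08,"z":0,"turn":0},
    {"x":-0.03,"y":-1.34,"z":0,"turn":0},
    {"x":-0.1,"y":-1.6,"z":0,"turn":0},
    {"x":-0.18,"y":-1.86,"z":0,"turn":0},
    {"x":-0.28,"y":-2.11,"z":0,"turn":0},
    {"x":-0.4,"y":-2.36,"z":0,"turn":0},
    {"x":-0.53,"y":-2.6,"z":0,"turn":0},
    {"x":-0.67,"y":-2.83,"z":0,"turn":0},
    {"x":-0.67,"y":-2.83,"z":0,"turn":0},
  ],
)

```text
clock: 23.05
tcp_pos: [583.0, -140.6, 114.5]
tcp_rot: [-2.313, 2.122, 0.093]
ft_force: [-1.7, 4.2, 3.2]
width: 20.4
```

```bash
python3 n.py -38 | sed 's/np.float64//g'
```

```text
clk 23.10 tcp [ 582.9 -140.8  114.5] phi 328.7 rad 43.8  needle 136.8 deg str 26 = 6.08 mm F [-0.8  5.8  4. ] w 20.8
-38.0 [((-0.05), (-0.29)), ((-0.21), (-0.51)), ((-0.38), (-0.71)), ((-0.57), (-0.91)), ((-0.77), (-1.1)), ((-0.98), (-1.27)), ((-1.2), (-1.43)), ((-1.42), (-1.58)), ((-1.66), (-1.71)), ((-1.91), (-1.83)), ((-2.16), (-1.93)), ((-2.16), (-1.93))]
```

Run:
```python
import json,numpy as np
from scipy.optimize import least_squares
L=np.array([json.loads(l) for l in open("log.txt")])
for free in(0,1):
    f=least_squares(lambda p:np.hypot(L[:,1]-p[0],L[:,2]-p[1])-(p[2] if free else 45),[545,-118,45]); print(f.x,f.fun.round(1))
```

```text
[ 544.99730583 -117.71139262   45.        ] [-0.5 -0.4 -0.1 -0.1  0.   0.1  0.1  0.1  0.1  0.1  0.  -0.1 -0.1 -0.4
 -0.6]
[ 545.19092106 -117.19834036   44.49192315] [ 0.1 -0.1 -0.1 -0.1  0.   0.1  0.   0.   0.1  0.   0.  -0.  -0.  -0.1
  0. ]
```

Call:
step_arm(
  deltas=[
    {"x":-0.12,"y":-0.22,"z":0,"turn":0},
    {"x":-0.27,"y":-0.43,"z":0,"turn":0},
    {"x":-0.44,"y":-0.63,"z":0,"turn":0},
    {"x":-0.63,"y":-0.83,"z":0,"turn":0},
    {"x":-0.83,"y":-1.01,"z":0,"turn":0},
    {"x":-1.04,"y":-1.18,"z":0,"turn":0},
    {"x":-1.25,"y":-1.34,"z":0,"turn":0},
    {"x":-1.48,"y":-1.48,"z":0,"turn":0},
    {"x":-1.71,"y":-1.62,"z":0,"turn":0},
    {"x":-1.96,"y":-1.74,"z":0,"turn":0},
    {"x":-2.21,"y":-1.84,"z":0,"turn":0},
    {"x":-2.21,"y":-1.84,"z":0,"turn":0},
  ],
)

```text
clock: 24.3
tcp_pos: [562.6, -158.4, 114.6]
tcp_rot: [-2.311, 2.12, 0.09]
ft_force: [2.4, 2.7, 0.2]
width: 20.9
```

```bash
python3 n.py -38 | sed 's/np.float64//g'
```

```text
clk 24.35 tcp [ 562.4 -158.5  114.6] phi 292.7 rad 43.9  needle 185.9 deg str 29 = 8.26 mm F [4.1 3.4 0.5] w 20.3
-38.0 [((-0.21), (-0.2)), ((-0.47), (-0.28)), ((-0.73), (-0.35)), ((-1.0), (-0.4)), ((-1.27), (-0.43)), ((-1.54), (-0.45)), ((-1.81), (-0.45)), ((-2.08), (-0.43)), ((-2.35), (-0.4)), ((-2.62), (-0.35)), ((-2.88), (-0.29)), ((-2.88), (-0.29))]
```

```bash
sed -i 's/AX=np.array(.*/AX=np.array([545.2,-117.2])/' w.py; sed -i 's/AX+45\*/AX+44.4*/' n.py; python3 n.py -24 | sed 's/np.float64//g'
```

```text
clk 24.40 tcp [ 562.3 -158.6  114.6] phi 292.5 rad 44.8  needle 186.4 deg str 27 = 8.29 mm F [4.5 3.  0.2] w 20.8
-24.0 [((-0.17), (-0.03)), ((-0.33), (-0.08)), ((-0.49), (-0.13)), ((-0.66), (-0.17)), ((-0.82), (-0.21)), ((-0.99), (-0.24)), ((-1.16), (-0.27)), ((-1.32), (-0.29)), ((-1.49), (-0.3)), ((-1.66), (-0.3)), ((-1.83), (-0.3)), ((-1.83), (-0.3))]
```

Call:
step_arm(
  deltas=[
    {"x":-0.17,"y":-0.05,"z":0,"turn":0},
    {"x":-0.33,"y":-0.1,"z":0,"turn":0},
    {"x":-0.49,"y":-0.15,"z":0,"turn":0},
    {"x":-0.66,"y":-0.18,"z":0,"turn":0},
    {"x":-0.82,"y":-0.22,"z":0,"turn":0},
    {"x":-0.99,"y":-0.25,"z":0,"turn":0},
    {"x":-1.16,"y":-0.28,"z":0,"turn":0},
    {"x":-1.32,"y":-0.3,"z":0,"turn":0},
    {"x":-1.49,"y":-0.31,"z":0,"turn":0},
    {"x":-1.66,"y":-0.31,"z":0,"turn":0},
    {"x":-1.83,"y":-0.31,"z":0,"turn":0},
    {"x":-1.83,"y":-0.31,"z":0,"turn":0},
  ],
)

```text
clock: 25.6
tcp_pos: [545.4, -162.2, 114.6]
tcp_rot: [-2.311, 2.12, 0.087]
ft_force: [4.1, -1.0, -1.8]
width: 20.5
```

```bash
python3 n.py -38 | sed 's/np.float64//g'
```

```text
clk 25.65 tcp [ 545.3 -162.2  114.6] phi 270.1 rad 45.0  needle 136.1 deg str 29 = 6.05 mm F [ 5.1 -0.2 -2.2] w 20.6
-38.0 [((-0.27), (0.07)), ((-0.53), (0.09)), ((-0.8), (0.13)), ((-1.06), (0.19)), ((-1.32), (0.26)), ((-1.57), (0.34)), ((-1.82), (0.45)), ((-2.06), (0.56)), ((-2.29), (0.69)), ((-2.52), (0.84)), ((-2.74), (1.0)), ((-2.74), (1.0))]
```

Call:
step_arm(
  deltas=[
    {"x":-0.27,"y":0.02,"z":0,"turn":0},
    {"x":-0.53,"y":0.05,"z":0,"turn":0},
    {"x":-0.8,"y":0.09,"z":0,"turn":0},
    {"x":-1.06,"y":0.15,"z":0,"turn":0},
    {"x":-1.32,"y":0.22,"z":0,"turn":0},
    {"x":-1.57,"y":0.3,"z":0,"turn":0},
    {"x":-1.82,"y":0.41,"z":0,"turn":0},
    {"x":-2.06,"y":0.53,"z":0,"turn":0},
    {"x":-2.29,"y":0.66,"z":0,"turn":0},
    {"x":-2.52,"y":0.81,"z":0,"turn":0},
    {"x":-2.74,"y":0.98,"z":0,"turn":0},
    {"x":-2.74,"y":0.98,"z":0,"turn":0},
  ],
)

```text
clock: 26.85
tcp_pos: [518.0, -153.6, 114.6]
tcp_rot: [-2.312, 2.121, 0.085]
ft_force: [2.4, -2.4, -1.2]
width: 21.0
```

```bash
python3 n.py -38 | sed 's/np.float64//g'
```

```text
clk 26.90 tcp [ 517.9 -153.5  114.6] phi 233.1 rad 45.4  needle 136.7 deg str 27 = 6.08 mm F [ 2.6 -4.9 -1.3] w 20.6
-38.0 [((-0.15), (0.25)), ((-0.35), (0.43)), ((-0.54), (0.62)), ((-0.71), (0.82)), ((-0.87), (1.03)), ((-1.02), (1.25)), ((-1.16), (1.48)), ((-1.28), (1.72)), ((-1.39), (1.97)), ((-1.48), (2.22)), ((-1.56), (2.47)), ((-1.56), (2.47))]
```

Call:
step_arm(
  deltas=[
    {"x":-0.2,"y":0.18,"z":0,"turn":0},
    {"x":-0.4,"y":0.37,"z":0,"turn":0},
    {"x":-0.59,"y":0.57,"z":0,"turn":0},
    {"x":-0.76,"y":0.78,"z":0,"turn":0},
    {"x":-0.92,"y":0.99,"z":0,"turn":0},
    {"x":-1.07,"y":1.22,"z":0,"turn":0},
    {"x":-1.2,"y":1.45,"z":0,"turn":0},
    {"x":-1.32,"y":1.69,"z":0,"turn":0},
    {"x":-1.42,"y":1.94,"z":0,"turn":0},
    {"x":-1.51,"y":2.19,"z":0,"turn":0},
    {"x":-1.59,"y":2.45,"z":0,"turn":0},
    {"x":-1.59,"y":2.45,"z":0,"turn":0},
  ],
)

```text
clock: 28.1
tcp_pos: [501.2, -129.7, 114.6]
tcp_rot: [-2.313, 2.122, 0.086]
ft_force: [-0.8, -4.2, 0.4]
width: 20.4
```

```bash
python3 n.py -38 | sed 's/np.float64//g'
```

```text
clk 28.15 tcp [ 501.2 -129.6  114.6] phi 195.8 rad 45.7  needle 136.7 deg str 27 = 6.08 mm F [-0.5 -3.7  0.3] w 20.5
-38.0 [((0.06), (0.29)), ((0.01), (0.56)), ((-0.02), (0.82)), ((-0.04), (1.09)), ((-0.04), (1.36)), ((-0.03), (1.62)), ((0.0), (1.89)), ((0.05), (2.15)), ((0.11), (2.41)), ((0.19), (2.67)), ((0.29), (2.92)), ((0.29), (2.92))]
```

Call:
step_arm(
  deltas=[
    {"x":-0.06,"y":0.28,"z":0,"turn":0},
    {"x":-0.1,"y":0.56,"z":0,"turn":0},
    {"x":-0.13,"y":0.82,"z":0,"turn":0},
    {"x":-0.14,"y":1.09,"z":0,"turn":0},
    {"x":-0.14,"y":1.36,"z":0,"turn":0},
    {"x":-0.13,"y":1.63,"z":0,"turn":0},
    {"x":-0.09,"y":1.9,"z":0,"turn":0},
    {"x":-0.04,"y":2.16,"z":0,"turn":0},
    {"x":0.02,"y":2.42,"z":0,"turn":0},
    {"x":0.11,"y":2.68,"z":0,"turn":0},
    {"x":0.21,"y":2.93,"z":0,"turn":0},
    {"x":0.21,"y":2.93,"z":0,"turn":0},
  ],
)

```text
clock: 29.35
tcp_pos: [502.7, -100.4, 114.6]
tcp_rot: [-2.314, 2.123, 0.087]
ft_force: [-0.6, -3.5, 1.3]
width: 20.4
```

```bash
python3 n.py -38 | sed 's/np.float64//g'
```

```text
clk 29.40 tcp [ 502.8 -100.3  114.6] phi 158.3 rad 45.7  needle 136.8 deg str 27 = 6.08 mm F [-0.9 -3.6  0.4] w 20.5
-38.0 [((0.23), (0.2)), ((0.35), (0.44)), ((0.48), (0.67)), ((0.63), (0.89)), ((0.79), (1.1)), ((0.97), (1.31)), ((1.15), (1.5)), ((1.35), (1.68)), ((1.56), (1.85)), ((1.78), (2.0)), ((2.0), (2.14)), ((2.0), (2.14))]
```

Call:
step_arm(
  deltas=[
    {"x":0.11,"y":0.23,"z":0,"turn":0},
    {"x":0.22,"y":0.47,"z":0,"turn":0},
    {"x":0.35,"y":0.7,"z":0,"turn":0},
    {"x":0.5,"y":0.92,"z":0,"turn":0},
    {"x":0.67,"y":1.13,"z":0,"turn":0},
    {"x":0.85,"y":1.34,"z":0,"turn":0},
    {"x":1.04,"y":1.53,"z":0,"turn":0},
    {"x":1.24,"y":1.72,"z":0,"turn":0},
    {"x":1.46,"y":1.9,"z":0,"turn":0},
    {"x":1.69,"y":2.06,"z":0,"turn":0},
    {"x":1.92,"y":2.21,"z":0,"turn":0},
    {"x":1.92,"y":2.21,"z":0,"turn":0},
  ],
)

```text
clock: 30.6
tcp_pos: [521.5, -78.4, 114.6]
tcp_rot: [2.314, -2.123, -0.088]
ft_force: [-0.6, -3.8, 1.5]
width: 20.6
```

```bash
python3 n.py -38 | sed 's/np.float64//g'
python3 - <<'E'
import json,numpy as np
from scipy.optimize import least_squares
L=np.array([json.loads(l) for l in open("log.txt")]); AX=np.array([545.2,-117.2])
L=L[(L[:,0]<22.5)]
phi=np.degrees(np.arctan2(L[:,2]-AX[1],L[:,1]-AX[0]))%360; mm=L[:,5]
k=mm<14; phi,mm=phi[k],mm[k]
print(np.c_[phi,mm].round(2).tolist())
m=(phi>30)&(phi<105)
g=lambda p,x:6.07+p[1]*(.5+.5*np.cos(np.pi*np.clip((x-p[0])/p[2],-1,1)))
f=least_squares(lambda p:g(p,phi[m])-mm[m],[68,6,35]);print(f.x,f.fun.round(2))
g2=lambda p,x:6.07+p[1]*np.exp(-.5*((x-p[0])/p[2])**2)
f=least_squares(lambda p:g2(p,phi[m])-mm[m],[68,6,15]);print(f.x,f.fun.round(2))
E
```

```text
clk 30.65 tcp [521.6 -78.3 114.6] phi 121.2 rad 45.5  needle 136.7 deg str 26 = 6.08 mm F [-1.4 -3.4  1.3] w 20.7
-38.0 [((0.29), (0.04)), ((0.53), (0.16)), ((0.78), (0.26)), ((1.03), (0.35)), ((1.29), (0.42)), ((1.55), (0.48)), ((1.81), (0.52)), ((2.08), (0.54)), ((2.35), (0.55)), ((2.61), (0.54)), ((2.88), (0.52)), ((2.88), (0.52))]
[[169.08, 6.08], [135.21, 6.08], [102.25, 6.33], [92.34, 8.72], [85.05, 10.33], [78.07, 11.27], [71.13, 11.62], [66.08, 11.71], [58.27, 11.31], [50.05, 10.16], [38.74, 7.71], [38.73, 7.67], [3.19, 6.05]]
[67.71575322  5.84868601 44.99779945] [ 0.48 -0.16 -0.3  -0.08  0.22  0.19 -0.01 -0.2   0.01  0.05]
[67.79256967  5.92439994 18.48660219] [ 0.78 -0.2  -0.43 -0.12  0.28  0.26 -0.06 -0.35  0.08  0.12]
```

Call:
step_arm(
  deltas=[
    {"x":0.24,"y":0.13,"z":0,"turn":0},
    {"x":0.48,"y":0.25,"z":0,"turn":0},
    {"x":0.73,"y":0.36,"z":0,"turn":0},
    {"x":0.98,"y":0.45,"z":0,"turn":0},
    {"x":1.24,"y":0.52,"z":0,"turn":0},
    {"x":1.5,"y":0.58,"z":0,"turn":0},
    {"x":1.76,"y":0.62,"z":0,"turn":0},
    {"x":2.03,"y":0.65,"z":0,"turn":0},
    {"x":2.3,"y":0.66,"z":0,"turn":0},
    {"x":2.56,"y":0.65,"z":0,"turn":0},
    {"x":2.83,"y":0.63,"z":0,"turn":0},
    {"x":2.83,"y":0.63,"z":0,"turn":0},
  ],
)

```text
clock: 31.85
tcp_pos: [547.5, -72.2, 114.5]
tcp_rot: [2.312, -2.12, -0.094]
ft_force: [-7.6, -4.9, 5.2]
width: 20.5
```

```bash
python3 n.py -24 | sed 's/np.float64//g'
```

```text
clk 31.90 tcp [547.6 -72.2 114.5] phi 86.9 rad 45.1  needle 227.8 deg str 22 = 10.12 mm F [-7.2 -5.2  5.5] w 20.6
-24.0 [((0.16), (-0.08)), ((0.33), (-0.1)), ((0.5), (-0.12)), ((0.67), (-0.16)), ((0.83), (-0.19)), ((0.99), (-0.24)), ((1.16), (-0.29)), ((1.32), (-0.34)), ((1.47), (-0.41)), ((1.63), (-0.47)), ((1.78), (-0.55)), ((1.78), (-0.55))]
```

Call:
step_arm(
  deltas=[
    {"x":0.16,"y":-0.01,"z":0,"turn":0},
    {"x":0.33,"y":-0.03,"z":0,"turn":0},
    {"x":0.5,"y":-0.05,"z":0,"turn":0},
    {"x":0.67,"y":-0.09,"z":0,"turn":0},
    {"x":0.83,"y":-0.13,"z":0,"turn":0},
    {"x":0.99,"y":-0.17,"z":0,"turn":0},
    {"x":1.16,"y":-0.22,"z":0,"turn":0},
    {"x":1.32,"y":-0.28,"z":0,"turn":0},
    {"x":1.47,"y":-0.34,"z":0,"turn":0},
    {"x":1.55,"y":-0.38,"z":0,"turn":0},
    {"x":1.55,"y":-0.38,"z":0,"turn":0},
    {"x":1.55,"y":-0.38,"z":0,"turn":0},
  ],
)

```text
clock: 33.1
tcp_pos: [559.7, -74.8, 114.5]
tcp_rot: [2.31, -2.118, -0.103]
ft_force: [-9.1, -1.9, 8.1]
width: 20.7
```

```bash
python3 n.py -24 | sed 's/np.float64//g'
```

```text
clk 33.15 tcp [559.7 -74.8 114.4] phi 71.2 rad 44.8  needle 263.4 deg str 25 = 11.71 mm F [-9.4 -0.9  7.7] w 20.6
-24.0 [((0.14), (-0.1)), ((0.3), (-0.16)), ((0.46), (-0.23)), ((0.61), (-0.31)), ((0.76), (-0.39)), ((0.9), (-0.48)), ((1.04), (-0.57)), ((1.18), (-0.66)), ((1.31), (-0.77)), ((1.45), (-0.88)), ((1.57), (-0.99)), ((1.57), (-0.99))]
```

Call:
step_arm(
  deltas=[
    {"x":0.15,"y":-0.05,"z":0,"turn":0},
    {"x":0.28,"y":-0.1,"z":0,"turn":0},
    {"x":0.4,"y":-0.15,"z":0,"turn":0},
    {"x":0.4,"y":-0.15,"z":0,"turn":0},
  ],
)

```text
clock: 33.55
tcp_pos: [560.3, -74.9, 114.4]
tcp_rot: [2.308, -2.115, -0.114]
ft_force: [-9.8, -1.4, 7.7]
width: 20.7
```

```bash
python3 n.py -24 | sed 's/np.float64//g'
```

```text
clk 33.60 tcp [560.3 -75.  114.4] phi 70.3 rad 44.9  needle 262.8 deg str 25 = 11.68 mm F [-8.7 -0.9  7.1] w 20.8
-24.0 [((0.14), (-0.1)), ((0.3), (-0.17)), ((0.45), (-0.24)), ((0.6), (-0.32)), ((0.75), (-0.4)), ((0.89), (-0.49)), ((1.03), (-0.59)), ((1.17), (-0.69)), ((1.3), (-0.79)), ((1.43), (-0.9)), ((1.55), (-1.01)), ((1.55), (-1.01))]
```

Call:
step_arm(
  deltas=[
    {"x":0.2,"y":-0.07,"z":0,"turn":0},
    {"x":0.35,"y":-0.12,"z":0,"turn":0},
    {"x":0.46,"y":-0.17,"z":0,"turn":0},
    {"x":0.46,"y":-0.17,"z":0,"turn":0},
  ],
)

```text
clock: 34.0
tcp_pos: [561.6, -75.5, 114.4]
tcp_rot: [2.306, -2.113, -0.123]
ft_force: [-9.1, -1.7, 7.5]
width: 20.8
```

```bash
python3 n.py -24 | sed 's/np.float64//g'
python3 - <<'E'
from w import *
c=np.array([531.2,88.7])-60*dirv
s=get_image("side");t=get_image("top")
rs,gs=needle(s,c); rt,gt=needle(t,c)
cv2.imwrite("pics/n4.png",np.hstack([rs,rt]))
cv2.imwrite("pics/s10.png",cv2.resize(s["pixels"][110:210,220:330],None,fx=6,fy=6,interpolation=cv2.INTER_CUBIC))
E
```

```text
clk 34.05 tcp [561.7 -75.5 114.4] phi 68.4 rad 44.8  needle 264.6 deg str 26 = 11.76 mm F [-8.2 -1.3  6.8] w 20.8
-24.0 [((0.14), (-0.11)), ((0.29), (-0.18)), ((0.44), (-0.25)), ((0.59), (-0.34)), ((0.74), (-0.42)), ((0.88), (-0.52)), ((1.01), (-0.62)), ((1.15), (-0.72)), ((1.28), (-0.83)), ((1.4), (-0.94)), ((1.52), (-1.06)), ((1.52), (-1.06))]
```

View pics/n4.png

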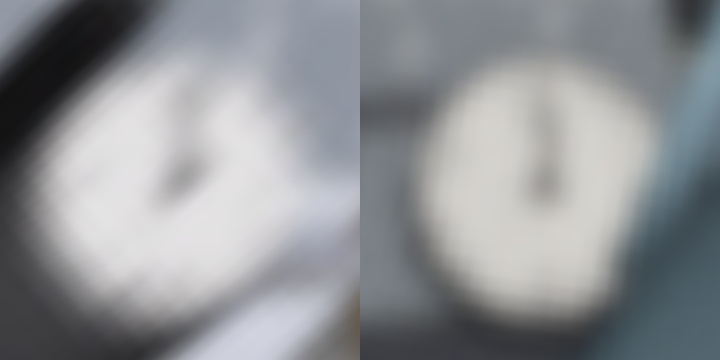

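View pics/s10.png

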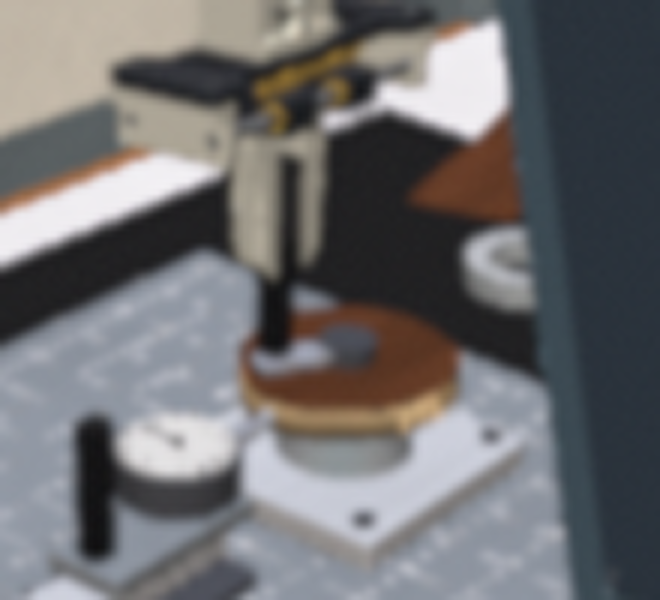

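Call:
step_arm(
  deltas=[
    {"x":0,"y":0,"z":0,"turn":0},
    {"x":0,"y":0,"z":0,"turn":0},
    {"x":0,"y":0,"z":0,"turn":0},
  ],
)

```text
clock: 34.45
tcp_pos: [561.3, -75.4, 114.5]
tcp_rot: [2.305, -2.112, -0.124]
ft_force: [-2.3, -2.6, 4.0]
width: 20.6
```

Call:
step_arm(
  deltas=[
    {"x":0,"y":0,"z":0,"turn":0},
    {"x":0,"y":0,"z":0,"turn":0},
    {"x":0,"y":0,"z":0,"turn":0},
    {"x":0,"y":0,"z":0,"turn":0},
    {"x":0,"y":0,"z":0,"turn":0},
  ],
  fingers=-0.2,
)

```text
clock: 34.95
tcp_pos: [561.3, -75.1, 114.3]
tcp_rot: [2.306, -2.112, -0.124]
ft_force: [0.1, 1.1, -1.1]
width: 54.1
```

Call:
step_arm(
  deltas=[
    {"x":0,"y":0,"z":1,"turn":0},
    {"x":0,"y":0,"z":3,"turn":0},
    {"x":0,"y":0,"z":5,"turn":0},
    {"x":0,"y":0,"z":8,"turn":0},
    {"x":0,"y":0,"z":11,"turn":0},
    {"x":0,"y":0,"z":11,"turn":0},
  ],
)

```text
clock: 35.55
tcp_pos: [563.8, -75.9, 229.8]
tcp_rot: [2.309, -2.115, -0.111]
ft_force: [0.4, -0.3, 0.3]
width: 56.2
```

Call:
step_arm(
  deltas=[
    {"x":0,"y":-3,"z":0,"turn":0},
    {"x":0,"y":-7,"z":0,"turn":0},
    {"x":0,"y":-11,"z":0,"turn":0},
    {"x":0,"y":-15,"z":0,"turn":0},
    {"x":0,"y":-19,"z":0,"turn":0},
    {"x":0,"y":-23,"z":0,"turn":0},
    {"x":0,"y":-25,"z":0,"turn":0},
    {"x":0,"y":-25,"z":0,"turn":0},
  ],
)

```text
clock: 36.35
tcp_pos: [563.0, -328.9, 228.6]
tcp_rot: [2.305, -2.119, -0.113]
ft_force: [-0.7, 1.2, 0.1]
width: 55.8
```

```bash
python3 n.py
python3 - <<'E'
from w import *
s=get_image("side");t=get_image("top")
cv2.imwrite("pics/t11.png",t["pixels"])
a=cv2.resize(t["pixels"][155:215,220:330],None,fx=7,fy=7,interpolation=cv2.INTER_CUBIC);cv2.imwrite("pics/t12.png",a)
cv2.imwrite("pics/s11.png",cv2.resize(s["pixels"][110:210,220:330],None,fx=6,fy=6,interpolation=cv2.INTER_CUBIC))
E
```

```text
clk 36.40 tcp [ 563.3 -326.8  228.9] phi 274.9 rad 210.4  needle 264.6 deg str 27 = 11.76 mm F [-0.7  0.5  0.1] w 55.8
```

View pics/t12.png

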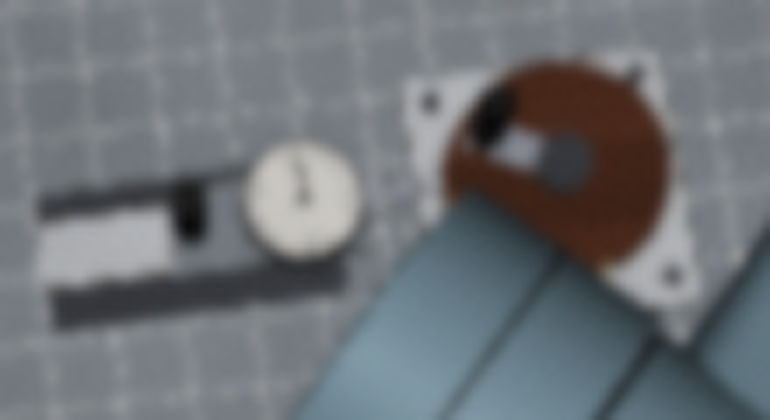

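View pics/t11.png

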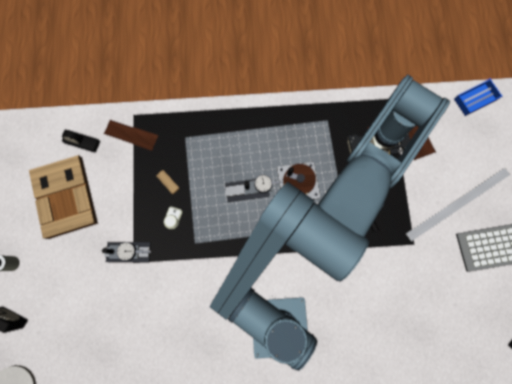

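```bash
python3 -c "
from bench import robot
print(robot.hand_in())"
```

```text
the job is handed in; nothing more can be done
None
```

The dial indicator is set with about 6 mm of preload, and the blank has been wound past a full turn. It now stands let go with its main high spot under the plunger. I handed the job in with the robot clear at about 36 s.

**Stand chosen:** I used the stand next to the jig, about 535 mm from the base; the look-alike is about 640 mm away.

**Preload:** The needle read 6.08 mm after I released the post, and 6.08 mm again on the plain rim during the turn.

**Turn and high spots:** I wound the crank clockwise through one whole turn, then about 100° further to come back to the main spot.

| Spot | Needle reading | Above the plain rim |
|---|---|---|
| Main | about 11.7 mm | about 5.7 mm |
| Lower | at least 8.3 mm | at least 2.2 mm |

I did not sample the very top of the lower spot.

**Final position:** I placed the main spot using matching readings on its two flanks, good to roughly 1–2°. The needle read 11.76 mm before I let go and the same afterwards. The plunger never bottomed (limit 15 mm), and contact forces stayed under about 15 N.

**Checks that disagreed:**
- The main spot reads about 0.3 mm less than the 6 mm stated. I put part of that down to reading error with the needle near vertical, but I can't rule out being a few degrees off the very top.
- In the side view the fingertips looked about 20 mm higher than the reported tool position. Both grips still closed on their 21 mm cylinders.
- Small tilts of the tool built up while cranking, reaching about 4° by the end. That adds roughly 1° of doubt to the crank angles.

In the last top picture the mouse and offcut look undisturbed. The arm hides the tape roll and screwdriver there, so I did not confirm those two.

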